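Clear the jammed thread feeder and set out the next spool

ROBOT

A 6-joint arm with a two-finger parallel gripper is mounted at the origin on the work surface. World frame = base frame: x ahead of the robot, y to its left, z up, the work surface at z = 0. Lengths are in mm, angles in rad, forces in N, time in s.
With the tool pointing down it reaches from about 250 to 800 mm from the base axis. Payload 8.5 kg.
Tool frame: the origin (TCP) lies at the very end of the fingers, on their centre line; the grasp point (between the pads) lies behind it (r.grasp_offset is the x of the grasp point in the tool frame, in mm); x points along the fingers, z is the direction in which the jaws open and shut, and the axes are right-handed (so a half turn about x gives the same grasp; the last joint's range is limited). The gripper opens to 85 mm and grips with 20 to 120 N. Pads are 22 mm wide; open, the fingers measure 114 mm over their backs; the gripper's body (76 mm by 85 mm) begins 54 mm behind the grasp point. The pads swing forward as they close: fully open they stand 13 mm farther back than shut.
Start: joints at [-1.142, 0.238, -0.013, 1.319, 0, 1.571], TCP at [218.264, -477.43, 231.276] pointing down, gripper open.
Joint ranges: [-2.66, 2.66], [-1.03, 1.9], [-1.14, 1.46], [-1.82, 2.27], [-1.45, 1.34], [-3.14, 3.14]. Speed limits (rad/s): [2.22, 2.22, 2.79, 3.14, 3.14, 3.14].

INTERFACE

Orientations are given as a unit quaternion [x, y, z, w].
In Python, from cell import r, vision, job_done gives the robot as it stands.
- The arm moves only by the tool drive_tool, never from a script. Its argument "steps" is a list of rows, each an object of numbers: "dx", "dy", "dz": the shift along the tool's x, y, z in m; "rx", "ry", "rz": the turn, a rotation vector about the tool's x, y, z in degrees; "jaw": the opening, from 0 (shut) to 1 (fully open). A call has 1 to 8 rows; each row shifts and turns the commanded pose from where the row before left it, along the tool's axes as they then stand; what a row does not reach is not made up. A row lasts 1/12 s, in which the tool goes at most 41.7 mm and 7.16 degrees, less where a joint would pass 70% of its speed; a pose out of reach is approached as far as the arm can. A call with a gripper value outside its range is refused whole. The fingers move at their own pace and stop on an object; "force" is the grip in N (left out, the last holds). Time passes only in rows, so rows that do not move let the fingers close. It gives the time, the measured TCP pose, the force and the opening at its end, in the units of the state.
- r.state(): the state, without advancing time (a new reading comes with each control period).
- vision.grab_frame(name): name is "side" or "top" or "wrist"; returns a dict with "frame" (384x512x3 uint8, red, green, blue), "fov_y" (degrees; the focal length in pixels is half the picture's height over the tangent of half this angle, whatever the lens; pixels are square), "cx", "cy" (the principal point, pixels), "cam_to_world" (4x4, takes a point from camera to world coordinates). Camera axes: x right, y up, looking along -z (the intrinsics and any distortion apply to the point x, -y, -z); pixel columns grow to the right and rows downward; lengths in mm; the calibration is good to about 2 mm. A picture is of the moment at which its call begins. There is no depth.
- job_done(): hands the job in, once; it reports no verdict.
The state is a dict: "clock": time; "joints": joint angles; "joint_vel": joint speeds; "effort": joint torques, N m; "eef_pos": TCP position; "tcp_rot": TCP orientation; "wrist_force": force on the tool from outside, world axes, zero at the start; "ft_torque": the same for the moment, N m; "grip_width": opening from 0.0 (shut) to 1.0 (fully open).
Only numpy, scipy, OpenCV 4.12 (cv2) and the standard library are available. Lean on these libraries where they do the work, as an engineer would, in place of code of your own. Each camera call takes 0.05 s, during which the arm holds its last target.

TASK

A tall thread cone that does not belong in the spool chute is stuck on end behind its cross bar and holds up the spools. Lift the cone out, so that the spools roll down to the end stops, and stand it upright inside the square tray; then take the spool that has come to the stops first and stand it on end, wholly on the round thread-stand plate. Leave the other two spools lying in the chute, where they roll up to the stops by themselves, and do not disturb the tins and the mallet.

Things in the scene. Friction and masses are not known exactly. Their poses are not given: they have to be found in the camera images.
- chute: Fixed plywood spool chute, lane 108 mm wide inside, sloping down 8 degrees along its -x (mostly towards -y of the robot) to the end stops. Origin: on the table below a spool lying at the stops; x level, up the lane, y across, z up. Reaches x -40 to +365 mm. Lane floor 30 mm above the table at x = 0, 57 mm at x = 190 mm; side walls 12 mm thick, 30 mm above the floor.
- bar (a point): Middle of the steel cross bar over the lane (along the chute's y, 12 mm wide, 8 mm thick) on two uprights. Its underside is 72 mm above the lane floor, its top about 122 mm above the table: lying spools roll under it, the cone cannot pass.
- pickup (a point): Centre of a spool lying at the end stops, 62 mm above the table, at mid lane; axes as the chute's. The two steel end stops, one at each wall just down the lane (x -45 to -32 mm of here), stand 44 mm above the floor and leave a 76 mm opening at mid lane, so a finger has room on the down-lane side.
- cone: The jammed item: pale thread cone (about 0.3 kg) standing in the lane up-slope of the bar, its axis square to the lane floor (leaning 8 degrees). Height 152 mm; base 72 mm across, tapering to 46 mm at 112 mm; above it a straight neck 34 mm across, 40 mm long, to hold. Origin: centre of underside; z to the neck. Lift straight up (it nudges the first spool back), at least 95 mm, before moving sideways.
- cone_tip (a point): Point on the cone's axis in the middle of the neck, 138 mm from the underside.
- spool_a: First in the queue, right behind the cone: rigid wooden thread spool (about 0.16 kg), 100 mm long; at each end a flange 64 mm across, 8 mm thick; between them (84 mm) a core 26 mm across to grip. Origin: its centre; z along its axis, across the lane at first; either end may be up later. Rolls to the stops within 2 s once the cone is out. Touching spools leave 38 mm between cores.
- spool_b: Thread spool like spool_a: second in the queue; rolls to the end stops once spool_a has been taken away.
- spool_c: Thread spool like spool_a: third and last in the queue; ends lying against spool_b.
- tray: Fixed square dark wooden tray, 136 mm outside, 124 mm inside, 25 mm high, walls 6 mm, floor 6 mm thick. Origin: centre of its underside on the table; x and y along its sides.
- stand_top (a point): Centre of the top of the thread-stand plate: a fixed round plate 132 mm in diameter (grey felt top 124 mm across), its top 10 mm above the table. It and the tray may change places.
- tin_a: Bystander: round metal tin, 83 mm in diameter, 36 mm high, loose; origin under its centre.
- tin_b: Bystander: a second tin like tin_a.
- mallet: Bystander: wooden mallet lying on the table, loose; head 52 mm in diameter and 90 mm long, along its y, centred on the origin (on the table); handle 22 mm thick sloping down to the table, reaching 160 mm along its -x; 52 mm high.
Not all that is in view belongs to the job. Several things look just like the part that bears stand_top: the one meant starts farthest to the robot's left.

How it is judged:
By the outcome, as a careful person would: the job done as asked, in the order asked, and still so for the second after the job is handed in, with the robot touching nothing.
It also fails if it takes over 64 s, if anything falls off the work surface, if the arm or the gripper's body presses on something with over 40 N, if the wrist force passes 120 N, or if a joint passes its speed limit or range.

## Working session

There is one attempt and no reset: what is moved stays moved. The work goes in short steps, Python scripts to look and compute and a tool call to move; the robot and the scene stay as the last step left them, time stands still between calls to the robot, and variables do not carry over. Pictures are saved under pics/ and viewed, and the job is handed in when it is done.

Besides the shell and the picture viewer there is one more tool, called after "Emit:" as name([rows], argument=value, ...), one row to a line, values as JSON. drive_tool: Moves the arm, as the interface text tells. Its arguments: {"type":"object","properties":{"steps":{"type":"array"},"force":{"type":"number"}},"required":["steps"]}

```bash
ls; mkdir -p pics
python3 - <<'E'
from cell import r, vision
import cv2
s=r.state(); print(s, r.grasp_offset)
for n in ("side","top","wrist"):
    f=vision.grab_frame(n); cv2.imwrite(f"pics/{n}0.png",f["frame"][:,:,::-1])
    print(n,{k:v for k,v in f.items() if k!="frame"})
E
```

```text
pics
{'clock': 0.0, 'joints': array([-1.14199428e+00,  2.38766969e-01, -1.42482749e-02,  1.31919082e+00,
       -1.52321413e-05,  1.57082992e+00]), 'joint_vel': array([-0.00018508, -0.00225586,  0.00103612, -0.00070263, -0.00126587,
        0.00030132]), 'effort': array([-4.42494802e-04, -5.38776755e+01,  3.46438086e+01,  1.86102052e-02,
        3.40782583e-05, -3.19555761e-05]), 'eef_pos': array([ 218.11094117, -477.09861644,  230.68719287]), 'tcp_rot': array([ 0.38244564,  0.59534881, -0.38191595,  0.59450428]), 'wrist_force': array([ 0.11847936, -0.21603423,  0.4193115 ]), 'ft_torque': array([-0.04623475,  0.04468453, -0.01736241]), 'grip_width': 1.000815788829131} -18.700000000000003
side {'fov_y': 47.3563894967012, 'cx': 248.65331045350686, 'cy': 188.81832287423236, 'cam_to_world': array([[-8.72065566e-01,  3.38764688e-01, -3.53185696e-01,
         5.14162209e+01],
       [-4.89388350e-01, -6.02432838e-01,  6.30534471e-01,
         7.26197382e+02],
       [ 8.32151699e-04,  7.22712365e-01,  6.91148425e-01,
         9.37791819e+02],
       [ 0.00000000e+00,  0.00000000e+00,  0.00
[... 226 characters left out ...]

       [-9.99968043e-01,  7.65499367e-03, -2.30539028e-03,
        -2.02223766e+01],
       [-1.41872889e-03,  1.13874448e-01,  9.93494136e-01,
         1.10836057e+03],
       [ 0.00000000e+00,  0.00000000e+00,  0.00000000e+00,
         1.00000000e+00]])}
wrist {'fov_y': 58.4253798048062, 'cx': 258.4116283610448, 'cy': 186.70677164309345, 'cam_to_world': array([[ 4.15872992e-01,  8.67862704e-01,  2.71779287e-01,
         2.87671456e+02],
       [-9.09422703e-01,  3.96858792e-01,  1.24311887e-01,
        -4.46038592e+02],
       [ 2.76505715e-05, -2.98860211e-01,  9.54296900e-01,
         3.72764962e+02],
       [ 0.00000000e+00,  0.00000000e+00,  0.00000000e+00,
         1.00000000e+00]])}
```

View pics/top0.png

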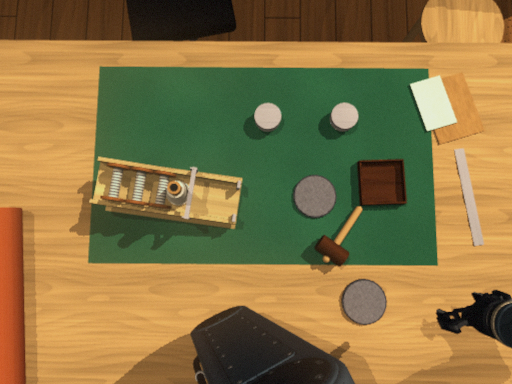

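View pics/side0.png

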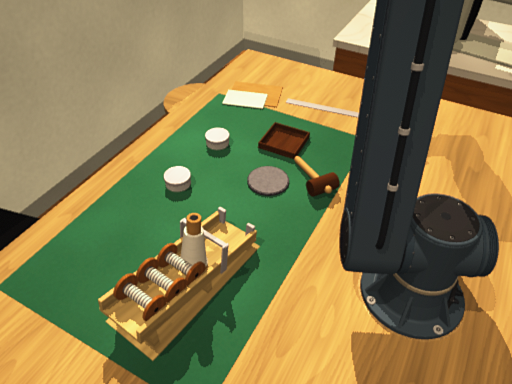

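View pics/wrist0.png

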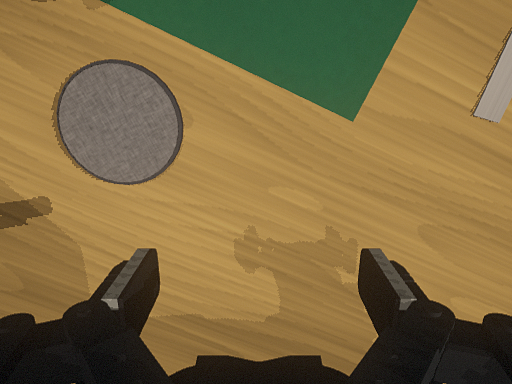

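The top view shows the chute (95–242, 158–228), with the cone at (177,192) behind the bar at (192,193). The tray is at (382,183), the tins are at (267,117) and (344,117), and the mallet is at (335,240).

Candidates for the stand plate:
- Grey disc at top pixel (315,196).
- Grey disc at top pixel (364,301).
- The tins have white lids, so they don't match.

The robot's left is image left, so I choose (315,196). I'll check it in a close crop.

```bash
cat > h.py <<'E'
import numpy as np, cv2
from cell import r, vision
from scipy.spatial.transform import Rotation as R
def grab(n,save=None):
    f=vision.grab_frame(n)
    if save: cv2.imwrite(f"pics/{save}.png",f["frame"][:,:,::-1])
    return f
def ray(f,u,v):
    F=192/np.tan(np.radians(f["fov_y"]/2)); M=f["cam_to_world"]
    d=M[:3,:3]@np.array([(u-f["cx"])/F,-(v-f["cy"])/F,-1.]); return M[:3,3],d/np.linalg.norm(d)
def onz(f,u,v,z):
    o,d=ray(f,u,v); return o+d*(z-o[2])/d[2]
def proj(f,p):
    F=192/np.tan(np.radians(f["fov_y"]/2)); M=f["cam_to_world"]
    q=M[:3,:3].T@(np.array(p,float)-M[:3,3]); return np.array([f["cx"]-F*q[0]/q[2],f["cy"]+F*q[1]/q[2]])
def tri(*rs):
    A=0;b=0
    for o,d in rs:
        P=np.eye(3)-np.outer(d,d); A=A+P; b=b+P@o
    p=np.linalg.solve(A,b); return p,[np.linalg.norm((np.eye(3)-np.outer(d,d))@(p-o)) for o,d in rs]
def crop(img,x0,y0,x1,y1,k,name):
    c=cv2.resize(img[y0:y1,x0:x1,::-1],None,fx=k,fy=k,interpolation=cv2.INTER_CUBIC); cv2.imwrite(f"pics/{name}.png",c)
E
python3 - <<'E'
from h import *
t=grab("top");s=grab("side")
crop(t["frame"],85,150,250,235,4.8,"c_top"); crop(s["frame"],90,190,270,360,3.5,"c_side")
crop(t["frame"],280,150,420,250,5,"c_top2")
for n,f in(("top",t),("side",s)):
    g=cv2.cvtColor(f["frame"],cv2.COLOR_RGB2HSV)
    m=((g[...,1]<45)&(g[...,2]>70)&(g[...,2]<170)).astype(np.uint8)
    cs,_=cv2.findContours(m,0,1)
    for c in cs:
        if cv2.contourArea(c)>400:
            e=cv2.fitEllipse(c); print(n,e,onz(f,*e[0],10))
    m=((g[...,1]<45)&(g[...,2]>170)).astype(np.uint8)
    cs,_=cv2.findContours(m,0,1)
    for c in cs:
        if cv2.contourArea(c)>200:
            e=cv2.fitEllipse(c); print(n,'white',e,onz(f,*e[0],36))
E
```

```text
top white ((432.84124755859375, 102.81018829345703), (34.21052551269531, 58.47000503540039), 157.91983032226562) [ 783.51304886 -547.32032135   36.        ]
side white ((176.61912536621094, 174.2478790283203), (15.953495025634766, 25.355087280273438), 82.37084197998047) [737.90512499 -44.26896076  36.        ]
side white ((216.66639709472656, 134.19308471679688), (12.998310089111328, 22.505252838134766), 86.55413818359375) [ 740.32923796 -278.9678046    36.        ]
side white ((245.0963134765625, 98.27696990966797), (13.976387977600098, 50.416412353515625), 94.89303588867188) [ 767.78817811 -524.24018186   36.        ]
```

View pics/c_top.png

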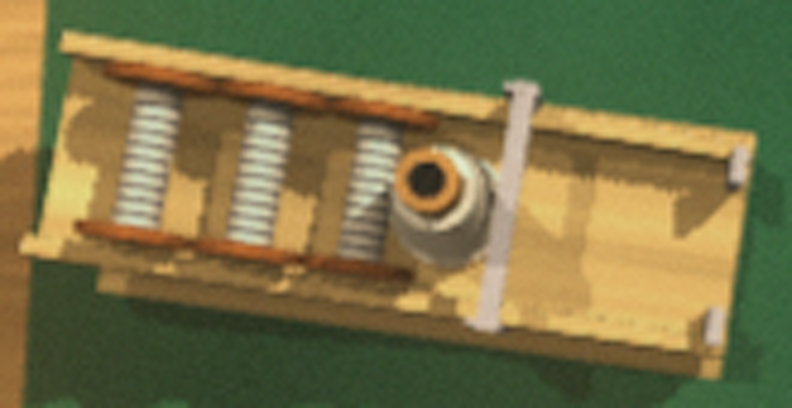

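View pics/c_side.png

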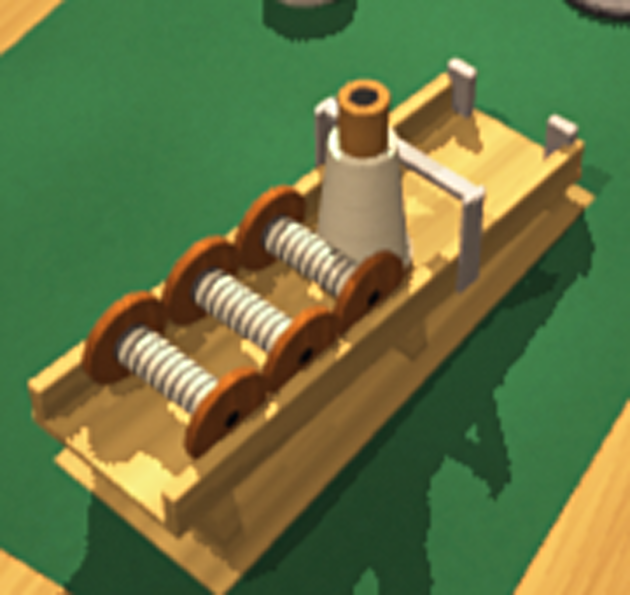

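View pics/c_top2.png

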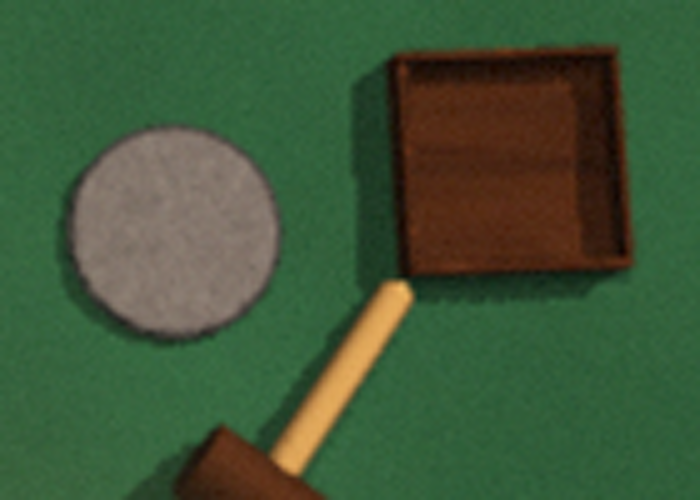

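Run:
```python
from h import *
t=grab("top");s=grab("side")
for n,f in(("top",t),("side",s)):
    g=cv2.cvtColor(f["frame"],cv2.COLOR_RGB2HSV)
    for (x,y) in ((315,196),(364,301),(382,183)) if n=="top" else ((268,180),(285,141)): print(n,g[y,x],f["frame"][y,x])
    m=((g[...,1]<60)&(g[...,2]>60)&(g[...,2]<160)).astype(np.uint8); m=cv2.morphologyEx(m,cv2.MORPH_CLOSE,np.ones((3,3),np.uint8));m=cv2.morphologyEx(m,cv2.MORPH_OPEN,np.ones((3,3),np.uint8))
    cs,_=cv2.findContours(m,0,1)
    for c in cs:
        if 300<cv2.contourArea(c)<3000:
            e=cv2.fitEllipse(c); print(n,'plate?',e,onz(f,*e[0],10))
    m=((g[...,0]<15)|(g[...,0]>170))&(g[...,1]>90)&(g[...,2]<110); m=m.astype(np.uint8)
    m=cv2.morphologyEx(m,cv2.MORPH_CLOSE,np.ones((3,3),np.uint8))
    cs,_=cv2.findContours(m,0,1)
    for c in cs:
        if 800<cv2.contourArea(c)<6000:
            e=cv2.minAreaRect(c); b=cv2.boxPoints(e); print(n,'brown',e, [onz(f,*p,25).round() for p in b])
```

```text
top [ 13  49 129] [129 115 104]
top [ 13  50 139] [139 124 112]
top [  9 178  73] [73 37 22]
top plate? ((363.9565124511719, 301.2934875488281), (41.46113967895508, 43.721492767333984), 147.95936584472656) [ 186.27774222 -329.37633705   10.        ]
top plate? ((314.56195068359375, 195.54763793945312), (40.83378982543945, 42.17209243774414), 124.4625244140625) [ 498.38474623 -187.0955409    10.        ]
top brown ((381.4909973144531, 181.8099822998047), (44.473419189453125, 46.28089141845703), 87.27368927001953) [array([ 604., -315.,   25.]), array([ 612., -456.,   25.]), array([ 477., -457.,   25.]), array([ 469., -319.,   25.])]
side [ 13  56 167] [167 146 130]
side [ 11 202  97] [97 47 20]
side brown ((283.3623962402344, 139.95870971679688), (45.49674987792969, 29.022136688232422), 16.699243545532227) [array([ 591., -296.,   25.]), array([ 641., -453.,   25.]), array([ 472., -457.,   25.]), array([ 435., -306.,   25.])]
side brown ((478.6072998046875, 94.54935455322266), (72.96046447753906, 27.006954193115234), 13.392498016357422) [array([ 121., -901.,   25.]), array([  141., -1121.,    25.]), array([ -131., -1121.,    25.]), array([-129., -911.,   25.])]
```

Run:
```python
from h import *
t=grab("top");s=grab("side")
T=lambda a,b:(85+a/4.8,150+b/4.8); S=lambda a,b:(90+a/3.5,190+b/3.5)
print("necktop",tri(ray(t,*T(428,181)),ray(s,*S(364,97))))
b1=onz(t,*T(522,90),122);b2=onz(t,*T(487,325),122); print("bar",b1,b2,(b1+b2)/2, np.linalg.norm(b1-b2))
b1s=onz(s,*S(326,103),122);b2s=onz(s,*S(476,193),122); print("bar side",b1s,b2s,(b1s+b2s)/2, np.linalg.norm(b1s-b2s))
d=b1-b2; print("chute x angle from bar", np.degrees(np.arctan2(d[1],d[0]))+90)
# outer corners wall tops
for n,up,dn in(("far",(62,33),(757,132)),("near",(22,238),(720,378))):
    p=onz(t,*T(*up),111.7 if n=="far" else 111.7); q=onz(t,*T(*dn),54.7); e=p-q
    print(n,p,q,np.linalg.norm(e[:2]),np.degrees(np.arctan2(e[1],e[0])))
```

```text
necktop (array([492.80121711, 195.77858118, 197.4951602 ]), [np.float64(0.8902729260710248), np.float64(0.8902729260709077)])
bar [557.01401727 161.98084983 122.        ] [422.03323155 177.95682269 122.        ] [489.52362441 169.96883626 122.        ] 135.92293486544767
bar side [557.28025017 159.61370832 122.        ] [420.45023297 177.19548214 122.        ] [488.86524157 168.40459523 122.        ] 137.95496502912465
chute x angle from bar 83.25002341272518
far [590.63542634 432.80347645 111.7       ] [544.83609116  29.97976424  54.7       ] 405.41894655228475 83.51356836883323
near [470.46541107 448.80236944 111.7       ] [394.841732    50.30302412  54.7       ] 405.61147550605006 79.25468872141552
```

Run:
```python
from h import *
s=r.state(); Rm=R.from_quat(s["tcp_rot"]).as_matrix(); print(Rm.round(3))
print([a for a in dir(r) if a[0]!='_'])
# target tool pose for cone, jaw along chute y or x
a=np.radians(83.1); ux=np.array([np.cos(a),np.sin(a),0]); n=-np.sin(np.radians(8))*ux+np.cos(np.radians(8))*np.array([0,0,1])
top=np.array([492.8,195.8,197.5]); g=top-14*n
uy=np.cross([0,0,1],ux)
for nm,z in(("y",uy),("-y",-uy),("x",np.cross(uy,n)),("-x",-np.cross(uy,n))):
    x=-n; M=np.column_stack([x,np.cross(z,x),z]); 
    print(nm,R.from_matrix(Rm.T@M).as_rotvec(degrees=True).round(1), "zyaw",np.degrees(np.arctan2(z[1],z[0])))
print(g, g+18.7*-n)
```

```text
[[-0.     0.909  0.416]
 [ 0.     0.416 -0.909]
 [-1.     0.    -0.   ]]
['Unreachable', 'grasp_offset', 'state']
y [121.2   8.5  -4.7] zyaw 173.1
-y [-58.4   4.1   7.3] zyaw -6.900000000000007
x [-148.2   -2.9   10.3] zyaw 83.1
-x [31.4  7.8  2.2] zyaw -96.90000000000002
[493.03407743 197.73431165 183.63624704] [493.346738   200.31799935 165.11823415]
```

Emit:
drive_tool([
  {"dx":-0.015,"dy":0.0265,"dz":-0.025},
  {"dx":-0.015,"dy":0.0265,"dz":-0.025},
  {"dx":-0.015,"dy":0.0265,"dz":-0.025},
  {"dx":-0.015,"dy":0.0265,"dz":-0.025},
  {"dy":0.0265,"dz":-0.025},
  {"dy":0.0265,"dz":-0.025},
  {"dy":0.0265,"dz":-0.025},
  {"dy":0.0265,"dz":-0.025},
])

```text
invalid input at $.steps[0]: expected keys dx, dy, dz, rx, ry, rz, jaw
```

Emit:
drive_tool([
  {"dy":0.0265,"dz":-0.025},
  {"dy":0.0265,"dz":-0.025},
  {"dy":0.0265,"dz":-0.025},
  {"dy":0.0265,"dz":-0.025},
  {"dy":0.0265,"dz":-0.025},
  {"dy":0.0265,"dz":-0.025},
  {"dy":0.0265,"dz":-0.025},
  {"dy":0.0265,"dz":-0.025},
])

```text
invalid input at $.steps[0]: expected keys dx, dy, dz, rx, ry, rz, jaw
```

Emit:
drive_tool([
  {"rx":-7,"dy":0.0265,"dz":-0.025},
  {"rx":-7},
  {"rx":-7},
  {"rx":-7},
  {"rx":-7},
  {"rx":-7},
  {"rx":-7},
  {"rx":-7},
])

```text
invalid input at $.steps[0]: expected keys dx, dy, dz, rx, ry, rz, jaw
```

```bash
cat >> h.py <<'E'
def rel(p,M,label=""):
    s=r.state(); Rm=R.from_quat(s["tcp_rot"]).as_matrix()
    print(label,"t",round(s["clock"],2),"pos",s["eef_pos"].round(1),"j",s["joints"].round(2),"F",s["wrist_force"].round(1),"grip",round(s["grip_width"],3))
    print("  d tool mm",(Rm.T@(np.array(p)-s["eef_pos"])).round(1),"rot deg",R.from_matrix(Rm.T@M).as_rotvec(degrees=True).round(1))
a=np.radians(83.1); ux=np.array([np.cos(a),np.sin(a),0]); uy=np.cross([0,0,1],ux)
N8=-np.sin(np.radians(8))*ux+np.cos(np.radians(8))*np.array([0,0,1])
def frame(x,z):
    x=np.array(x,float);x/=np.linalg.norm(x); z=np.array(z,float); z=z-x*(z@x); z/=np.linalg.norm(z); return np.column_stack([x,np.cross(z,x),z])
E
python3 - <<'E'
from h import *
top=np.array([492.8,195.8,197.5]); M=frame(-N8,-uy)
rel(top-14*N8-18.7*N8+100*N8,M)
E
```

```text
t 0.45 pos [ 218.3 -477.4  231.2] j [-1.14  0.24 -0.01  1.32  0.    1.57] F [-0.1  0.1  0.1] grip 0.999
  d tool mm [ -32.8  524.7 -490.1] rot deg [-58.4   4.1   7.3]
```

Emit:
drive_tool([
  {"dx":-0.015,"dy":0.0265,"dz":-0.025,"rx":0,"ry":0,"rz":0,"jaw":1},
  {"dx":-0.015,"dy":0.0265,"dz":-0.025,"rx":0,"ry":0,"rz":0,"jaw":1},
  {"dx":-0.015,"dy":0.0265,"dz":-0.025,"rx":0,"ry":0,"rz":0,"jaw":1},
  {"dx":-0.015,"dy":0.0265,"dz":-0.025,"rx":0,"ry":0,"rz":0,"jaw":1},
  {"dx":0,"dy":0.0265,"dz":-0.025,"rx":0,"ry":0,"rz":0,"jaw":1},
  {"dx":0,"dy":0.0265,"dz":-0.025,"rx":0,"ry":0,"rz":0,"jaw":1},
  {"dx":0,"dy":0.0265,"dz":-0.025,"rx":0,"ry":0,"rz":0,"jaw":1},
  {"dx":0,"dy":0.0265,"dz":-0.025,"rx":0,"ry":0,"rz":0,"jaw":1},
])

```text
clock: 1.12
eef_pos: [328.1, -205.8, 291.6]
tcp_rot: [0.382, 0.595, -0.382, 0.595]
wrist_force: [1.1, -1.3, -0.5]
grip_width: 1.001
```

Emit:
drive_tool([
  {"dx":0,"dy":0.0265,"dz":-0.025,"rx":0,"ry":0,"rz":0,"jaw":1},
  {"dx":0,"dy":0.0265,"dz":-0.025,"rx":0,"ry":0,"rz":0,"jaw":1},
  {"dx":0,"dy":0.0265,"dz":-0.025,"rx":0,"ry":0,"rz":0,"jaw":1},
  {"dx":0,"dy":0.0265,"dz":-0.025,"rx":0,"ry":0,"rz":0,"jaw":1},
  {"dx":0,"dy":0.0265,"dz":-0.025,"rx":0,"ry":0,"rz":0,"jaw":1},
  {"dx":0,"dy":0.0265,"dz":-0.025,"rx":0,"ry":0,"rz":0,"jaw":1},
  {"dx":0,"dy":0.0265,"dz":-0.025,"rx":0,"ry":0,"rz":0,"jaw":1},
  {"dx":0,"dy":0.0265,"dz":-0.025,"rx":0,"ry":0,"rz":0,"jaw":1},
])

```text
clock: 1.78
eef_pos: [437.8, 64.6, 291.6]
tcp_rot: [0.382, 0.595, -0.382, 0.595]
wrist_force: [1.0, -1.1, -1.3]
grip_width: 1.0
```

Emit:
drive_tool([
  {"dx":0,"dy":0.0265,"dz":-0.025,"rx":0,"ry":0,"rz":0,"jaw":1},
  {"dx":0,"dy":0,"dz":0,"rx":-7,"ry":0,"rz":0,"jaw":1},
  {"dx":0,"dy":0,"dz":0,"rx":-7,"ry":0,"rz":0,"jaw":1},
  {"dx":0,"dy":0,"dz":0,"rx":-7,"ry":0,"rz":0,"jaw":1},
  {"dx":0,"dy":0,"dz":0,"rx":-7,"ry":0,"rz":0,"jaw":1},
  {"dx":0,"dy":0,"dz":0,"rx":-7,"ry":0,"rz":0,"jaw":1},
  {"dx":0,"dy":0,"dz":0,"rx":-7,"ry":0,"rz":0,"jaw":1},
  {"dx":0,"dy":0,"dz":0,"rx":-7,"ry":0,"rz":0,"jaw":1},
])

```text
clock: 2.45
eef_pos: [451.2, 96.4, 291.3]
tcp_rot: [0.099, 0.7, -0.099, 0.7]
wrist_force: [0.2, 0.3, -0.2]
grip_width: 1.002
```

Run:
```python
from h import *
top=np.array([492.8,195.8,197.5]); M=frame(-N8,-uy)
rel(top-14*N8-18.7*N8+100*N8,M)
```

```text
t 2.45 pos [451.2  96.4 291.3] j [ 0.21  0.11 -0.02  1.44  0.    2.06] F [ 0.2  0.3 -0.2] grip 1.002
  d tool mm [27.2 97.8 13.9] rot deg [-9.2  0.6  8. ]
```

Emit:
drive_tool([
  {"dx":0,"dy":0.0325,"dz":0.0045,"rx":0,"ry":0,"rz":0,"jaw":1},
  {"dx":0,"dy":0.0325,"dz":0.0045,"rx":0,"ry":0,"rz":0,"jaw":1},
  {"dx":0,"dy":0.0325,"dz":0.0045,"rx":0,"ry":0,"rz":0,"jaw":1},
  {"dx":0,"dy":0,"dz":0,"rx":-4.6,"ry":0,"rz":4,"jaw":1},
  {"dx":0,"dy":0,"dz":0,"rx":-4.6,"ry":0,"rz":4,"jaw":1},
  {"dx":0,"dy":0,"dz":0,"rx":0,"ry":0,"rz":0,"jaw":1},
  {"dx":0,"dy":0,"dz":0,"rx":0,"ry":0,"rz":0,"jaw":1},
])

```text
clock: 3.03
eef_pos: [491.6, 185.3, 291.4]
tcp_rot: [0.094, 0.697, 0.003, 0.711]
wrist_force: [-0.1, -0.6, -0.1]
grip_width: 1.001
```

Run:
```python
from h import *
top=np.array([492.8,195.8,197.5]); M=frame(-N8,-uy)
rel(top-14*N8-18.7*N8,M)
f=grab("wrist","w1"); 
print(proj(f,top), proj(f,top-40*N8))
crop(f["frame"],0,0,512,384,1.5,"w1b"); s=grab("side","s1")
```

```text
t 3.03 pos [491.6 185.3 291.4] j [0.29 0.17 0.05 1.38 0.12 1.99] F [-0.1 -0.6 -0.1] grip 1.001
  d tool mm [127.2  -2.4  -1.6] rot deg [-0.4  0.7  0.1]
[256.45283281 191.86731723] [256.09760302 176.76739934]
```

View pics/w1.png

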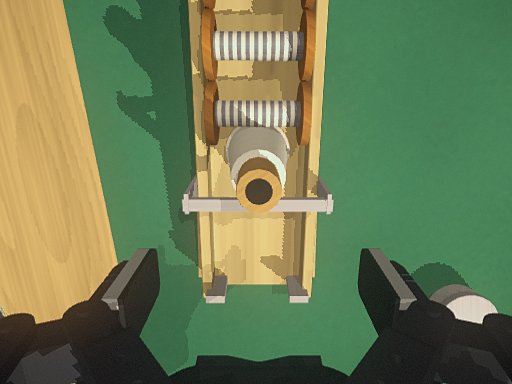

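The neck ring is at (259,191) in the wrist view, against a predicted (256,192). The cone sits centred on the jaws to about 2 mm, and the lane runs straight up the image. I'll descend and grip.

Emit:
drive_tool([
  {"dx":0.025,"dy":-0.0024,"dz":0,"rx":-0.4,"ry":0.7,"rz":0,"jaw":1},
  {"dx":0.025,"dy":0,"dz":0,"rx":0,"ry":0,"rz":0,"jaw":1},
  {"dx":0.025,"dy":0,"dz":0,"rx":0,"ry":0,"rz":0,"jaw":1},
  {"dx":0.022,"dy":0,"dz":0,"rx":0,"ry":0,"rz":0,"jaw":1},
  {"dx":0.018,"dy":0,"dz":0,"rx":0,"ry":0,"rz":0,"jaw":1},
  {"dx":0.01,"dy":0,"dz":0,"rx":0,"ry":0,"rz":0,"jaw":1},
  {"dx":0,"dy":0,"dz":0,"rx":0,"ry":0,"rz":0,"jaw":1},
])

```text
clock: 3.72
eef_pos: [492.8, 200.8, 165.3]
tcp_rot: [0.09, 0.702, 0.006, 0.706]
wrist_force: [-0.6, 0.4, 0.2]
grip_width: 1.004
```

Emit:
drive_tool([
  {"dx":0,"dy":0,"dz":0,"rx":0,"ry":0,"rz":0,"jaw":0},
  {"dx":0,"dy":0,"dz":0,"rx":0,"ry":0,"rz":0,"jaw":0},
  {"dx":0,"dy":0,"dz":0,"rx":0,"ry":0,"rz":0,"jaw":0},
  {"dx":0,"dy":0,"dz":0,"rx":0,"ry":0,"rz":0,"jaw":0},
  {"dx":0,"dy":0,"dz":0,"rx":0,"ry":0,"rz":0,"jaw":0},
  {"dx":0,"dy":0,"dz":0,"rx":0,"ry":0,"rz":0,"jaw":0},
  {"dx":0,"dy":0,"dz":0,"rx":0,"ry":0,"rz":0,"jaw":0},
  {"dx":0,"dy":0,"dz":0,"rx":0,"ry":0,"rz":0,"jaw":0},
], force=60)

```text
clock: 4.38
eef_pos: [494.6, 200.9, 168.4]
tcp_rot: [0.091, 0.701, 0.008, 0.708]
wrist_force: [-0.3, -0.8, 7.0]
grip_width: 0.384
```

Run:
```python
from h import *
top=np.array([492.8,195.8,197.5]); M=frame(-N8,-uy)
rel(top-14*N8-18.7*N8,M); print(r.grasp_offset)
f=grab("side"); crop(f["frame"],90,150,290,330,3.5,"s2")
```

```text
t 4.38 pos [494.6 200.9 168.4] j [ 0.31  0.24 -0.19  1.08  0.13  2.01] F [-0.3 -0.8  7. ] grip 0.384
  d tool mm [ 3.1 -1.2 -1.1] rot deg [ 0.1  0.1 -0. ]
-18.700000000000003
```

View pics/s2.png

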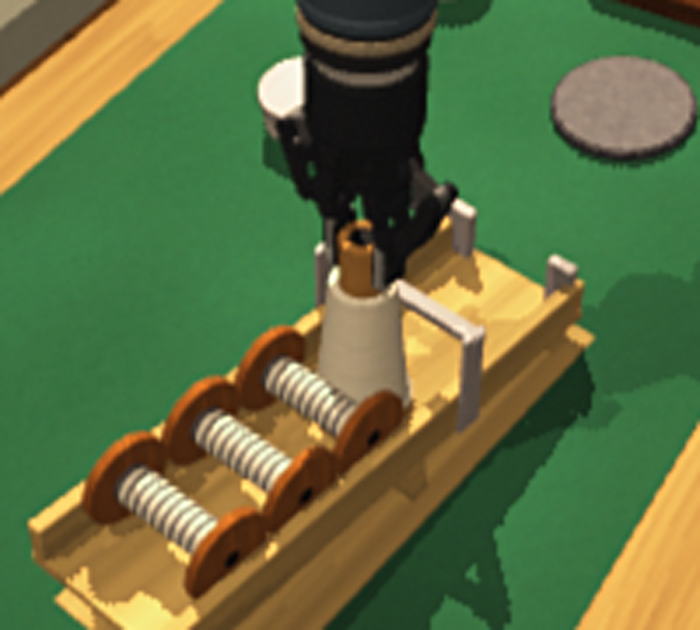

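Gripped: the opening of 0.384 is about 33 mm, close to the 34 mm neck. The cone is still standing behind the bar. Next I lift vertically, with a slight drift up the lane.

Emit:
drive_tool([
  {"dx":-0.008,"dy":0.002,"dz":0,"rx":0,"ry":0,"rz":0,"jaw":0},
  {"dx":-0.012,"dy":0.003,"dz":0,"rx":0,"ry":0,"rz":0,"jaw":0},
  {"dx":-0.015,"dy":0.003,"dz":0,"rx":0,"ry":0,"rz":0,"jaw":0},
  {"dx":-0.018,"dy":0.003,"dz":0,"rx":0,"ry":0,"rz":0,"jaw":0},
  {"dx":-0.018,"dy":0.003,"dz":0,"rx":0,"ry":0,"rz":0,"jaw":0},
  {"dx":-0.018,"dy":0.002,"dz":0,"rx":0,"ry":0,"rz":0,"jaw":0},
  {"dx":-0.015,"dy":0.002,"dz":0,"rx":0,"ry":0,"rz":0,"jaw":0},
  {"dx":-0.012,"dy":0.002,"dz":0,"rx":0,"ry":0,"rz":0,"jaw":0},
])

```text
clock: 5.1
eef_pos: [494.2, 204.5, 286.6]
tcp_rot: [0.091, 0.701, 0.007, 0.707]
wrist_force: [0.4, -1.2, -2.7]
grip_width: 0.381
```

Run:
```python
from h import *
M=frame([0,0,-1],-uy)
rel([540,-387,300],M)
f=grab("side"); crop(f["frame"],90,100,290,330,2.6,"s3")
```

```text
t 5.1 pos [494.2 204.5 286.6] j [0.32 0.19 0.06 1.38 0.13 2.01] F [ 0.4 -1.2 -2.7] grip 0.381
  d tool mm [ -94.  -574.5  115.3] rot deg [ 0.1  0.  -8. ]
```

View pics/s3.png

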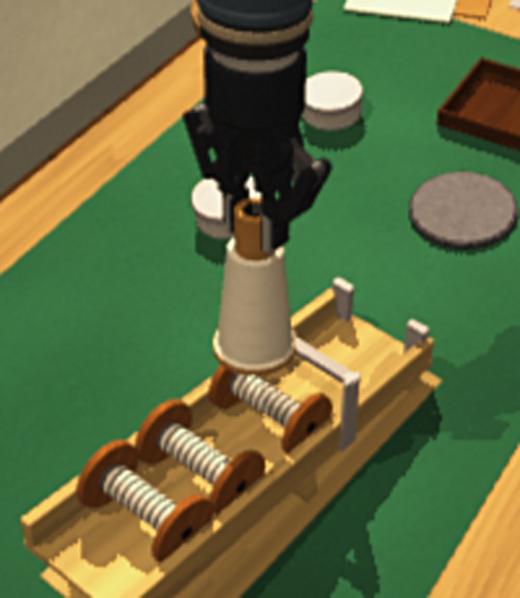

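The cone is out, with its base above the bar, and the first spool has started to roll. I'll right the cone and wait for the spools.

Emit:
drive_tool([
  {"dx":-0.01,"dy":0,"dz":0,"rx":0,"ry":0,"rz":-2,"jaw":0},
  {"dx":-0.01,"dy":0,"dz":0,"rx":0,"ry":0,"rz":-3,"jaw":0},
  {"dx":-0.01,"dy":0,"dz":0,"rx":0,"ry":0,"rz":-3,"jaw":0},
  {"dx":0,"dy":0,"dz":0,"rx":0,"ry":0,"rz":0,"jaw":0},
])

```text
clock: 5.48
eef_pos: [494.4, 202.6, 315.8]
tcp_rot: [0.041, 0.706, -0.042, 0.706]
wrist_force: [-0.4, 0.6, -3.0]
grip_width: 0.381
```

Run:
```python
from h import *
t=grab("top"); s=grab("side","s3b"); crop(t["frame"],85,150,250,235,4.8,"t3")
# tray rim corners from crop: refine by crop big
crop(t["frame"],350,150,415,215,9,"tray_t"); crop(s["frame"],250,115,320,165,9,"tray_s")
M=frame([0,0,-1],-uy); rel([540,-387,300],M)
```

```text
t 5.58 pos [493.9 202.3 314.1] j [0.39 0.24 0.2  1.53 0.   2.08] F [ 0.1  0.1 -3.5] grip 0.378
  d tool mm [  13.6 -579.9  114.6] rot deg [ 0.2 -0.  -0. ]
```

View pics/tray_t.png

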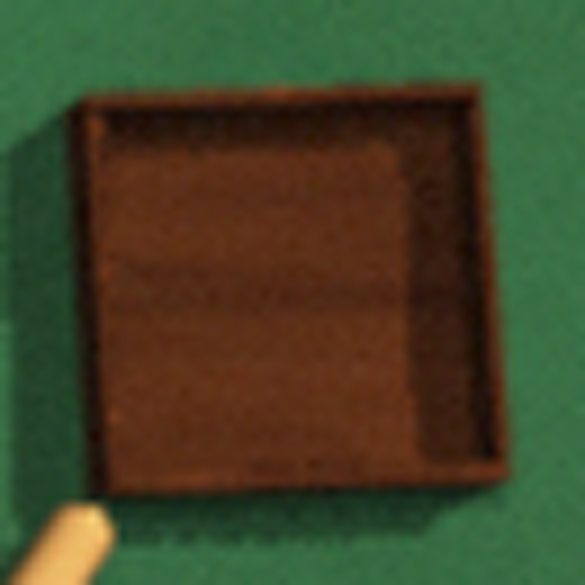

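View pics/tray_s.png

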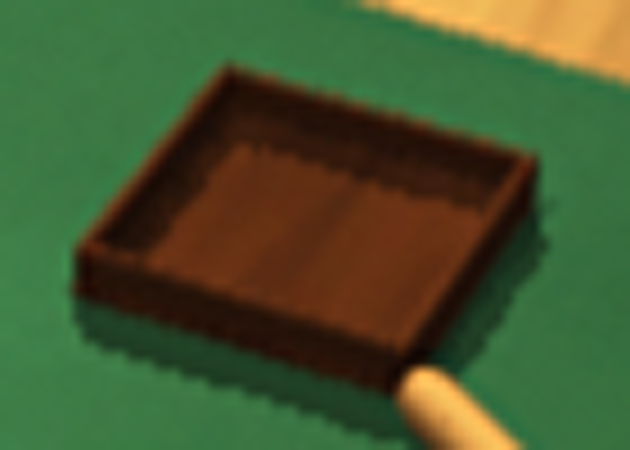

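Run:
```python
from h import *
t=grab("top"); s=grab("side")
c=np.array([onz(t,350+a/9,150+b/9,25) for a,b in((80,98),(478,86),(508,476),(100,490))]);print(c.round(),c.mean(0))
c=np.array([onz(s,250+a/9,115+b/9,25) for a,b in((230,65),(540,155),(403,352),(80,245))]);print(c.round(),c.mean(0))
crop(t["frame"],85,150,250,235,4.8,"t4")
```

```text
[[ 603. -320.   25.]
 [ 609. -454.   25.]
 [ 477. -459.   25.]
 [ 471. -324.   25.]] [ 539.89450672 -389.39667907   25.        ]
[[ 603. -455.   25.]
 [ 471. -461.   25.]
 [ 466. -325.   25.]
 [ 600. -323.   25.]] [ 535.01364697 -390.97631933   25.        ]
```

View pics/t4.png

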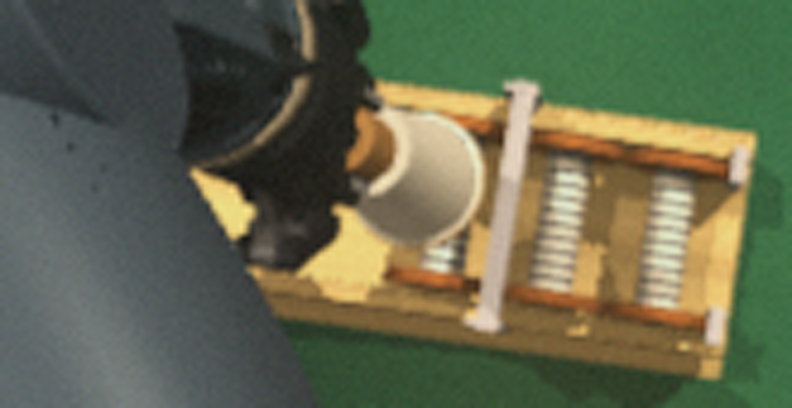

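The spools have rolled: the first is at the stops, with its core at crop (668,240), the second is next to it, and the third is under or behind the bar. I'll carry the cone to the tray at about (538,-390).

Emit:
drive_tool([
  {"dx":0,"dy":-0.02,"dz":0.004,"rx":0,"ry":0,"rz":0,"jaw":0},
  {"dx":0,"dy":-0.032,"dz":0.006,"rx":0,"ry":0,"rz":0,"jaw":0},
  {"dx":0,"dy":-0.036,"dz":0.007,"rx":0,"ry":0,"rz":0,"jaw":0},
  {"dx":0,"dy":-0.036,"dz":0.007,"rx":0,"ry":0,"rz":0,"jaw":0},
  {"dx":0,"dy":-0.036,"dz":0.007,"rx":0,"ry":0,"rz":0,"jaw":0},
  {"dx":0,"dy":-0.036,"dz":0.007,"rx":0,"ry":0,"rz":0,"jaw":0},
  {"dx":0,"dy":-0.036,"dz":0.007,"rx":0,"ry":0,"rz":0,"jaw":0},
  {"dx":0,"dy":-0.036,"dz":0.007,"rx":0,"ry":0,"rz":0,"jaw":0},
])

```text
clock: 6.35
eef_pos: [513.2, -72.6, 314.4]
tcp_rot: [0.042, 0.706, -0.042, 0.706]
wrist_force: [1.5, 0.3, -2.7]
grip_width: 0.377
```

Emit:
drive_tool([
  {"dx":0,"dy":-0.036,"dz":0.008,"rx":0,"ry":0,"rz":0,"jaw":0},
  {"dx":0,"dy":-0.036,"dz":0.008,"rx":0,"ry":0,"rz":0,"jaw":0},
  {"dx":0,"dy":-0.036,"dz":0.008,"rx":0,"ry":0,"rz":0,"jaw":0},
  {"dx":0,"dy":-0.036,"dz":0.008,"rx":0,"ry":0,"rz":0,"jaw":0},
  {"dx":0,"dy":-0.036,"dz":0.008,"rx":0,"ry":0,"rz":0,"jaw":0},
  {"dx":0,"dy":-0.036,"dz":0.008,"rx":0,"ry":0,"rz":0,"jaw":0},
  {"dx":0,"dy":-0.036,"dz":0.008,"rx":0,"ry":0,"rz":0,"jaw":0},
  {"dx":0,"dy":-0.036,"dz":0.008,"rx":0,"ry":0,"rz":0,"jaw":0},
])

```text
clock: 7.02
eef_pos: [542.7, -366.2, 314.4]
tcp_rot: [0.042, 0.706, -0.042, 0.706]
wrist_force: [1.4, -0.5, -2.4]
grip_width: 0.382
```

Run:
```python
from h import *
M=frame([0,0,-1],-uy); rel([538,-390,128],M)
f=grab("side"); crop(f["frame"],170,20,340,240,2.7,"s5")
```

```text
t 7.02 pos [ 542.7 -366.2  314.4] j [-0.59  0.47  0.55  1.65  0.    1.1 ] F [ 1.4 -0.5 -2.4] grip 0.382
  d tool mm [186.4 -24.3  -1.9] rot deg [ 0.1  0.  -0. ]
```

View pics/s5.png

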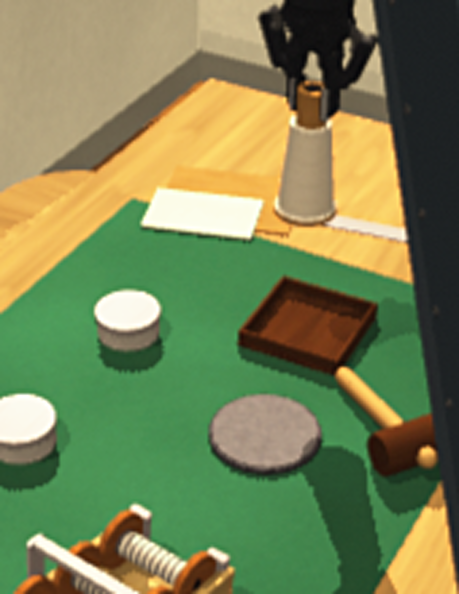

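Emit:
drive_tool([
  {"dx":0,"dy":-0.014,"dz":-0.001,"rx":0,"ry":0,"rz":0,"jaw":0},
  {"dx":0.02,"dy":-0.01,"dz":-0.001,"rx":0,"ry":0,"rz":0,"jaw":0},
  {"dx":0.035,"dy":0,"dz":0,"rx":0,"ry":0,"rz":0,"jaw":0},
  {"dx":0.035,"dy":0,"dz":0,"rx":0,"ry":0,"rz":0,"jaw":0},
  {"dx":0.035,"dy":0,"dz":0,"rx":0,"ry":0,"rz":0,"jaw":0},
  {"dx":0.03,"dy":0,"dz":0,"rx":0,"ry":0,"rz":0,"jaw":0},
  {"dx":0.015,"dy":0,"dz":0,"rx":0,"ry":0,"rz":0,"jaw":0},
  {"dx":0,"dy":0,"dz":0,"rx":0,"ry":0,"rz":0,"jaw":0},
])

```text
clock: 7.73
eef_pos: [536.1, -386.0, 140.7]
tcp_rot: [0.043, 0.708, -0.04, 0.704]
wrist_force: [-0.3, 0.6, -3.5]
grip_width: 0.378
```

Run:
```python
from h import *
M=frame([0,0,-1],-uy); rel([538,-390,128],M)
f=grab("side"); crop(f["frame"],220,40,350,200,3.7,"s6")
f=grab("top"); crop(f["frame"],330,120,450,240,4,"t6")
```

```text
t 7.73 pos [ 536.1 -386.   140.7] j [-0.62  0.51  0.18  1.24  0.    1.06] F [-0.3  0.6 -3.5] grip 0.378
  d tool mm [12.7 -3.8  2.4] rot deg [ 0.1 -0.3 -0.2]
```

View pics/s6.png

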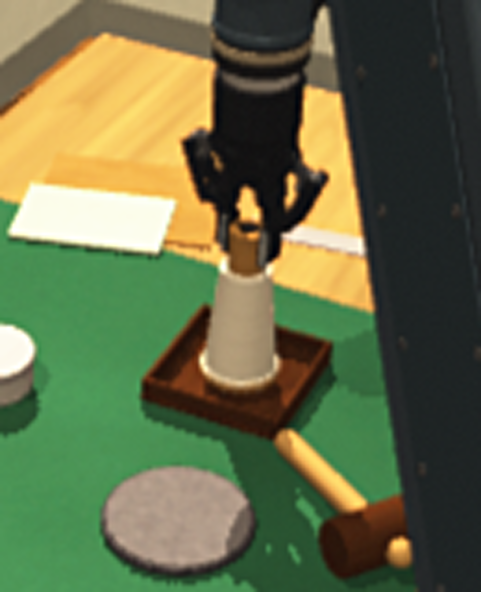

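View pics/t6.png

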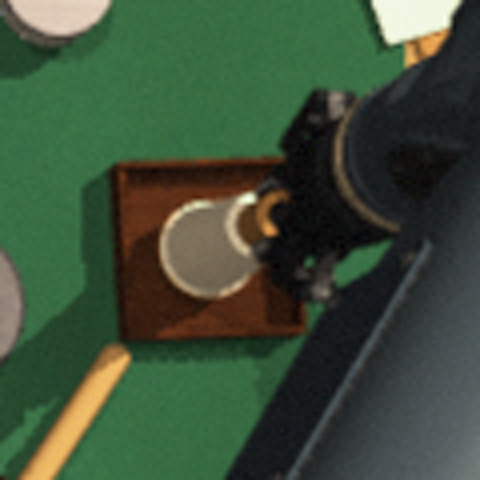

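The cone is inside the tray outline in both views and just above the floor. I'll lower it in small steps and watch the force.

Emit:
drive_tool([
  {"dx":0.005,"dy":-0.002,"dz":0.002,"rx":0,"ry":0,"rz":0,"jaw":0},
  {"dx":0.003,"dy":0,"dz":0,"rx":0,"ry":0,"rz":0,"jaw":0},
  {"dx":0,"dy":0,"dz":0,"rx":0,"ry":0,"rz":0,"jaw":0},
])

```text
clock: 8.08
eef_pos: [540.9, -390.3, 137.5]
tcp_rot: [0.041, 0.706, -0.042, 0.706]
wrist_force: [0.6, 0.1, -2.8]
grip_width: 0.377
```

Emit:
drive_tool([
  {"dx":0.002,"dy":0,"dz":0,"rx":0,"ry":0,"rz":0,"jaw":0},
  {"dx":0,"dy":0,"dz":0,"rx":0,"ry":0,"rz":0,"jaw":0},
])

```text
clock: 8.25
eef_pos: [540.6, -390.1, 135.2]
tcp_rot: [0.041, 0.706, -0.042, 0.706]
wrist_force: [0.0, 0.3, -3.1]
grip_width: 0.38
```

Emit:
drive_tool([
  {"dx":0.002,"dy":0,"dz":0,"rx":0,"ry":0,"rz":0,"jaw":0},
  {"dx":0,"dy":0,"dz":0,"rx":0,"ry":0,"rz":0,"jaw":0},
])

```text
clock: 8.42
eef_pos: [540.5, -390.0, 132.9]
tcp_rot: [0.042, 0.706, -0.042, 0.706]
wrist_force: [-0.6, 0.6, -2.6]
grip_width: 0.377
```

Emit:
drive_tool([
  {"dx":0.002,"dy":0,"dz":0,"rx":0,"ry":0,"rz":0,"jaw":0},
  {"dx":0,"dy":0,"dz":0,"rx":0,"ry":0,"rz":0,"jaw":0},
])

```text
clock: 8.58
eef_pos: [540.4, -389.9, 130.7]
tcp_rot: [0.042, 0.706, -0.042, 0.706]
wrist_force: [-0.3, -0.3, -3.0]
grip_width: 0.379
```

Emit:
drive_tool([
  {"dx":0.002,"dy":0,"dz":0,"rx":0,"ry":0,"rz":0,"jaw":0},
  {"dx":0,"dy":0,"dz":0,"rx":0,"ry":0,"rz":0,"jaw":0},
])

```text
clock: 8.75
eef_pos: [540.4, -389.9, 128.6]
tcp_rot: [0.042, 0.706, -0.042, 0.706]
wrist_force: [-0.1, 0.1, -2.2]
grip_width: 0.382
```

Emit:
drive_tool([
  {"dx":0.002,"dy":0,"dz":0,"rx":0,"ry":0,"rz":0,"jaw":0},
  {"dx":0,"dy":0,"dz":0,"rx":0,"ry":0,"rz":0,"jaw":0},
])

```text
clock: 8.92
eef_pos: [540.8, -390.2, 127.4]
tcp_rot: [0.041, 0.706, -0.042, 0.706]
wrist_force: [0.4, -0.2, 0.5]
grip_width: 0.38
```

The force went from -3 N to +0.5 N, so the cone is standing on the tray floor. Now release and rise.

Emit:
drive_tool([
  {"dx":0,"dy":0,"dz":0,"rx":0,"ry":0,"rz":0,"jaw":0.6},
  {"dx":0,"dy":0,"dz":0,"rx":0,"ry":0,"rz":0,"jaw":0.9},
  {"dx":0,"dy":0,"dz":0,"rx":0,"ry":0,"rz":0,"jaw":0.9},
  {"dx":0,"dy":0,"dz":0,"rx":0,"ry":0,"rz":0,"jaw":0.9},
  {"dx":-0.02,"dy":0,"dz":0,"rx":0,"ry":0,"rz":0,"jaw":0.9},
  {"dx":-0.03,"dy":0,"dz":0,"rx":0,"ry":0,"rz":0,"jaw":0.9},
  {"dx":-0.035,"dy":0,"dz":0,"rx":0,"ry":0,"rz":0,"jaw":0.9},
  {"dx":-0.035,"dy":0,"dz":0,"rx":0,"ry":0,"rz":0,"jaw":0.9},
])

```text
clock: 9.58
eef_pos: [540.1, -389.7, 248.1]
tcp_rot: [0.042, 0.706, -0.042, 0.706]
wrist_force: [0.1, -0.5, 0.4]
grip_width: 0.899
```

Run:
```python
from h import *
t=grab("top"); s=grab("side","s7")
crop(t["frame"],180,140,250,240,6,"t7"); crop(s["frame"],140,60,340,300,2.5,"s7c")
rel([481,78,250],frame([0,0,-1],ux))
```

```text
t 9.68 pos [ 542.3 -391.2  253.5] j [-0.62  0.49  0.42  1.49 -0.    1.06] F [ 0.7 -0.1  0.3] grip 0.896
  d tool mm [ 2.000e-01  4.587e+02 -1.162e+02] rot deg [-89.9   0.1   0.6]
```

View pics/t7.png

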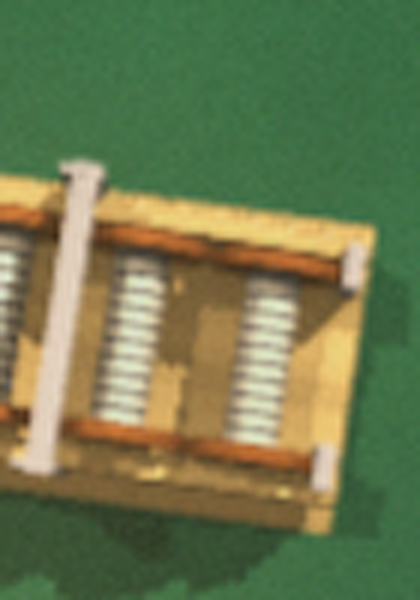

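View pics/s7c.png

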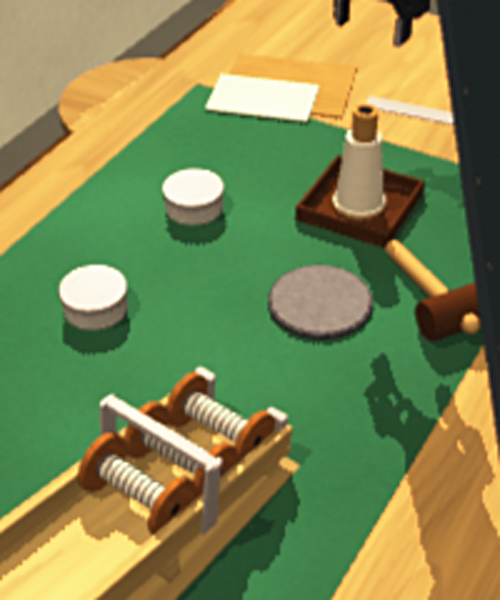

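Run:
```python
from h import *
t=grab("top"); s=grab("side")
p=(180+263/6,140+360/6); q=(140+217/2.5,60+415/2.5)
print(onz(t,*p,70),onz(s,*q,70),tri(ray(t,*p),ray(s,*q)))
a1=onz(t,180+273/6,140+280/6,62);a2=onz(t,180+255/6,140+440/6,62);d=a1-a2;print("axis dir",np.degrees(np.arctan2(d[1],d[0])),np.linalg.norm(d))
```

```text
[476.46516361  82.60738832  70.        ] [475.69770567  86.27682843  70.        ] (array([477.25933863,  83.18349809,  65.98386398]), [np.float64(0.4163970439493453), np.float64(0.4163970439494844)])
axis dir -5.317087344222283 77.96849199730583
```

The cone stands upright in the tray. The first spool is at about (477,83) and the second touches it. I'll move above the spool, rotate the jaws along the lane, and then look with the wrist camera.

Emit:
drive_tool([
  {"dx":0,"dy":0.0355,"dz":-0.009,"rx":0,"ry":0,"rz":0,"jaw":0.9},
  {"dx":0,"dy":0.0355,"dz":-0.009,"rx":0,"ry":0,"rz":0,"jaw":0.9},
  {"dx":0,"dy":0.0355,"dz":-0.009,"rx":0,"ry":0,"rz":0,"jaw":0.9},
  {"dx":0,"dy":0.0355,"dz":-0.009,"rx":0,"ry":0,"rz":0,"jaw":0.9},
  {"dx":0,"dy":0.0355,"dz":-0.009,"rx":0,"ry":0,"rz":0,"jaw":0.9},
  {"dx":0,"dy":0.0355,"dz":-0.009,"rx":0,"ry":0,"rz":0,"jaw":0.9},
  {"dx":0,"dy":0.0355,"dz":-0.009,"rx":0,"ry":0,"rz":0,"jaw":0.9},
  {"dx":0,"dy":0.0355,"dz":-0.009,"rx":0,"ry":0,"rz":0,"jaw":0.9},
])

```text
clock: 10.45
eef_pos: [501.2, -97.8, 245.5]
tcp_rot: [0.042, 0.707, -0.042, 0.705]
wrist_force: [0.6, 0.8, -0.5]
grip_width: 0.899
```

Emit:
drive_tool([
  {"dx":0,"dy":0.0355,"dz":-0.009,"rx":0,"ry":0,"rz":0,"jaw":0.9},
  {"dx":0,"dy":0.0355,"dz":-0.009,"rx":0,"ry":0,"rz":0,"jaw":0.9},
  {"dx":0,"dy":0.0355,"dz":-0.009,"rx":0,"ry":0,"rz":0,"jaw":0.9},
  {"dx":0,"dy":0.0355,"dz":-0.009,"rx":0,"ry":0,"rz":0,"jaw":0.9},
  {"dx":0,"dy":0.0355,"dz":-0.009,"rx":0,"ry":0,"rz":0,"jaw":0.9},
  {"dx":0,"dy":0,"dz":0,"rx":-7,"ry":0,"rz":0,"jaw":0.9},
  {"dx":0,"dy":0,"dz":0,"rx":-7,"ry":0,"rz":0,"jaw":0.9},
  {"dx":0,"dy":0,"dz":0,"rx":-7,"ry":0,"rz":0,"jaw":0.9},
])

```text
clock: 11.12
eef_pos: [477.8, 83.0, 245.4]
tcp_rot: [-0.091, 0.702, 0.09, 0.7]
wrist_force: [-0.0, -0.4, 0.0]
grip_width: 0.897
```

Run:
```python
from h import *
rel([477,82,250],frame([0,0,-1],ux))
```

```text
t 11.12 pos [477.8  83.  245.4] j [ 0.17  0.17 -0.07  1.34 -0.    1.49] F [-0.  -0.4  0. ] grip 0.897
  d tool mm [-4.6 -0.8 -1. ] rot deg [-68.4  -0.1  -0.1]
```

Emit:
drive_tool([
  {"dx":0,"dy":0,"dz":0,"rx":-7,"ry":0,"rz":0,"jaw":0.58},
  {"dx":0,"dy":0,"dz":0,"rx":-7,"ry":0,"rz":0,"jaw":0.58},
  {"dx":0,"dy":0,"dz":0,"rx":-7,"ry":0,"rz":0,"jaw":0.58},
  {"dx":0,"dy":0,"dz":0,"rx":-7,"ry":0,"rz":0,"jaw":0.58},
  {"dx":0,"dy":0,"dz":0,"rx":-7,"ry":0,"rz":0,"jaw":0.58},
  {"dx":0,"dy":0,"dz":0,"rx":-7,"ry":0,"rz":0,"jaw":0.58},
  {"dx":0,"dy":0,"dz":0,"rx":-7,"ry":0,"rz":0,"jaw":0.58},
  {"dx":0,"dy":0,"dz":0,"rx":-7,"ry":0,"rz":0,"jaw":0.58},
])

```text
clock: 11.78
eef_pos: [478.0, 82.0, 245.4]
tcp_rot: [-0.408, 0.578, 0.409, 0.576]
wrist_force: [0.7, -0.5, -0.1]
grip_width: 0.581
```

Emit:
drive_tool([
  {"dx":0,"dy":0,"dz":0,"rx":-6,"ry":0,"rz":0,"jaw":0.58},
  {"dx":0,"dy":0,"dz":0,"rx":-6,"ry":0,"rz":0,"jaw":0.58},
  {"dx":0,"dy":0,"dz":0,"rx":0,"ry":0,"rz":0,"jaw":0.58},
  {"dx":0,"dy":0,"dz":0,"rx":0,"ry":0,"rz":0,"jaw":0.58},
])

```text
clock: 12.12
eef_pos: [478.2, 82.0, 245.8]
tcp_rot: [-0.464, 0.534, 0.464, 0.533]
wrist_force: [-1.1, 0.1, 0.2]
grip_width: 0.581
```

Run:
```python
from h import *
rel([477,82,250],frame([0,0,-1],ux))
w=grab("wrist","w8"); print(proj(w,[477.3,82.5,62]),w["cam_to_world"].round(2))
crop(w["frame"],0,0,512,384,1.5,"w8b")
```

```text
t 12.12 pos [478.2  82.  245.8] j [ 0.17  0.17 -0.07  1.34 -0.    0.31] F [-1.1  0.1  0.2] grip 0.581
  d tool mm [-4.2  1.2 -0.2] rot deg [-1.1 -0.1 -0.1]
[259.86725227 160.57406822] [[ 1.4000e-01 -9.5000e-01 -2.9000e-01  4.0276e+02]
 [ 9.9000e-01  1.3000e-01  4.0000e-02  9.2190e+01]
 [-0.0000e+00 -3.0000e-01  9.5000e-01  3.8792e+02]
 [ 0.0000e+00  0.0000e+00  0.0000e+00  1.0000e+00]]
```

View pics/w8b.png

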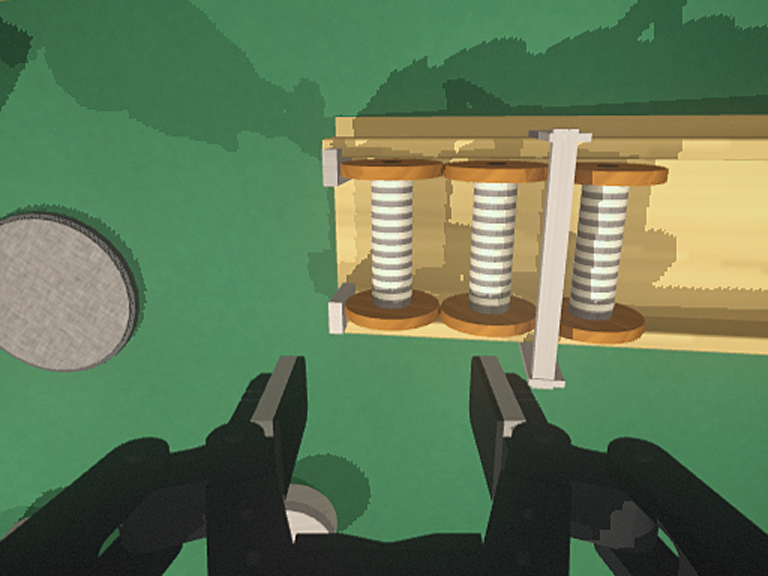

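Spool A's core is centred at wrist pixel (261,161), against a predicted (260,160.6), so the target is good. I'll check the arm's reach for the later tipping with a quick kinematic fit.

Run:
```python
import numpy as np
from scipy.optimize import least_squares
D=np.array([[525,231.2,.2388,-.0142],[461.4,291.3,.11,-.02],[533.7,314.1,.24,.20],[654.7,314.4,.47,.55],[660.6,140.7,.51,.18],[668.6,253.5,.49,.42],[485,245.8,.17,-.07]])
def fk(p,j2,j3):
    r0,h,L1,L2,c=p; return r0+L1*np.sin(j2)+L2*np.cos(j2-j3+c),h+L1*np.cos(j2)-L2*np.sin(j2-j3+c)
f=lambda p:np.r_[fk(p,D[:,2],D[:,3])[0]-D[:,0],fk(p,D[:,2],D[:,3])[1]-D[:,1]]
s=least_squares(f,[0,0,400,400,0],loss='soft_l1');print(s.x.round(2),f(s.x).round(1))
# s.x[1]=h-Lt. final: TCP at r=532,z=60 pitch 20deg; grasp 18.7 back
for Lt in(180,230,280):
  for rt,zt,pd in((532,60,20),(532,60,10),(532,110,20),(478,45,110)):
    p=np.radians(pd); g=18.7
    rw=rt+g*np.cos(p)-Lt*np.cos(p); zw=zt-g*np.sin(p)+Lt*np.sin(p)
    q=s.x.copy(); q[1]+=Lt
    k=least_squares(lambda j:np.array(fk(q,*j))-[rw,zw],[.3,-.3],bounds=([-1.03,-1.14],[1.9,1.46]))
    print(Lt,(rt,zt,pd),k.x.round(2),"j4",(p-k.x[0]+k.x[1]).round(2),"err",np.sqrt(2*k.cost).round(1))
```

```text
[ 4.1000e+00 -2.4143e+02  5.7365e+02  3.9383e+02 -4.0000e-02] [-0.6 -2.2  0.6  0.4  0.4 -0.9  1.8 -0.2  0.3 -0.   1.1  4.3 -2.3 -1.8]
180 (532, 60, 20) [ 0.38 -0.8 ] j4 -0.82 err 0.0
180 (532, 60, 10) [ 0.43 -0.84] j4 -1.1 err 0.0
180 (532, 110, 20) [ 0.27 -0.74] j4 -0.66 err 0.0
180 (478, 45, 110) [ 0.43 -0.35] j4 1.15 err 0.0
230 (532, 60, 20) [ 0.41 -0.94] j4 -1.01 err 0.0
230 (532, 60, 10) [ 0.51 -1.  ] j4 -1.33 err 0.0
230 (532, 110, 20) [ 0.29 -0.88] j4 -0.82 err 0.0
230 (478, 45, 110) [ 0.45 -0.31] j4 1.16 err 0.0
280 (532, 60, 20) [ 0.5  -1.09] j4 -1.23 err 0.0
280 (532, 60, 10) [ 0.66 -1.14] j4 -1.62 err 5.2
280 (532, 110, 20) [ 0.33 -1.03] j4 -1.01 err 0.0
280 (478, 45, 110) [ 0.48 -0.27] j4 1.17 err 0.0
```

Emit:
drive_tool([
  {"dx":0,"dy":0,"dz":0,"rx":-1,"ry":0,"rz":5,"jaw":0.58},
  {"dx":0,"dy":0,"dz":0,"rx":0,"ry":0,"rz":5,"jaw":0.58},
  {"dx":0,"dy":0,"dz":0,"rx":0,"ry":0,"rz":5,"jaw":0.58},
  {"dx":0,"dy":0,"dz":0,"rx":0,"ry":0,"rz":5,"jaw":0.58},
  {"dx":0,"dy":0,"dz":0,"rx":0,"ry":0,"rz":0,"jaw":0.58},
])

```text
clock: 12.58
eef_pos: [479.9, 81.8, 243.2]
tcp_rot: [-0.367, 0.605, 0.555, 0.437]
wrist_force: [0.0, -0.3, -1.4]
grip_width: 0.577
```

Run:
```python
from h import *
t=np.radians(20); x=np.array([0,0,-np.cos(t)])+uy*np.sin(t)
g=np.array([477.8,82.5,62]); rel(g+18.7*x-100*x,frame(x,ux),"hover"); print(g+18.7*x)
```

```text
hover t 12.58 pos [479.9  81.8 243.2] j [0.12 0.44 0.25 1.73 0.08 0.23] F [ 0.  -0.3 -1.4] grip 0.577
  d tool mm [ 89.1 -60.8   0.7] rot deg [-0.1 -0.1 -0.6]
[471.45054574  83.26836839  44.42774799]
```

```bash
cat > kin.py <<'E'
import numpy as np
from scipy.optimize import least_squares
from scipy.spatial.transform import Rotation as R
P=dict(r0=4.1,h=200.,L1=573.65,L2=393.8,c=-.04,d1=136.,d2=305.,s5=1.)
C=np.array([[1,0,0],[0,0,1],[0,-1,0]],float)  # tool x=out, y=-up, z=left
def fk(j,P=P):
    j1,j2,j3,j4,j5,j6=j; p=j2-j3+j4
    A=R.from_rotvec([0,0,j1])*R.from_rotvec([0,p,0])
    w=np.array([P['r0']+P['L1']*np.sin(j2)+P['L2']*np.cos(j2-j3+P['c']),0,P['h']+P['L1']*np.cos(j2)-P['L2']*np.sin(j2-j3+P['c'])])
    B=A*R.from_rotvec([0,0,P['s5']*j5])
    pos=R.from_rotvec([0,0,j1]).apply(w)+A.apply([P['d1'],0,0])+B.apply([P['d2'],0,0])
    return pos,(B*R.from_rotvec([j6,0,0])).as_matrix()@C
lo=np.array([-2.66,-1.03,-1.14,-1.82,-1.45,-3.14]);hi=np.array([2.66,1.9,1.46,2.27,1.34,3.14])
def ik(p,M,seed):
    def f(j):
        q,B=fk(j); return np.r_[(q-p)/300,R.from_matrix(B.T@M).as_rotvec()]
    s=least_squares(f,np.clip(seed,lo+1e-3,hi-1e-3),bounds=(lo,hi)); return s.x,np.linalg.norm(s.fun)
E
python3 - <<'E'
from h import *; import kin
s=r.state()
for s5 in(1,-1):
    kin.P['s5']=s5; p,B=kin.fk(s["joints"]); print(s5,p-s["eef_pos"],R.from_matrix(B.T@R.from_quat(s["tcp_rot"]).as_matrix()).as_rotvec(degrees=True))
s5=1
E
```

```text
1 [1.84042066 0.07032491 1.77520805] [-3.68858017e-16 -6.14721400e-15 -9.46463202e-16]
-1 [  7.65798926 -49.14089675   1.77520805] [ 5.86512609e-16 -9.08360961e+00  2.08226751e+00]
```

The kinematic model matches: orientation is exact and position is within about 2.5 mm. Now I scan tool azimuths for standing the spool on the plate.

Run:
```python
from h import *; import kin
s=r.state(); g=np.array([498.4,-187.1,62])
for tilt in(20,28):
  t=np.radians(tilt)
  for sgn in(1,-1):   # sgn=1: current z=ux style
   for al in range(-120,121,20):
    a_=np.radians(al); x=np.array([np.cos(a_)*np.cos(t),np.sin(a_)*np.cos(t),-np.sin(t)]); z=sgn*np.array([-np.sin(a_),np.cos(a_),0])
    best=min((kin.ik(g+18.7*x,frame(x,z),np.array(sd)) for sd in ([0.2,.5,-.2,1.2,-.5,.2],[.2,.5,-.2,2,-1,1],[.2,.5,-.2,2,1,-1],[-.5,.5,-.2,1.5,1,0],[.3,.5,-.5,-.5,-1,0],[.4,.3,-.8,1.8,-1,1.5],[.4,.3,-.8,1.8,-1,-1.5])),key=lambda k:k[1])
    if best[1]<.01: print(tilt,sgn,al,best[0].round(2),"margin",np.minimum(best[0]-kin.lo,kin.hi-best[0]).round(2).min())
```

```text
20 1 -120 [ 0.07  0.98  0.12  1.71 -0.89  2.67] margin 0.47
20 1 -100 [ 0.14  0.82 -0.21  1.25 -1.1   2.33] margin 0.35
20 1 -80 [ 0.17  0.61 -0.68  0.27 -1.22  1.56] margin 0.23
20 1 40 [-0.89  0.62 -0.65  0.35  1.22 -1.62] margin 0.12
20 1 60 [-0.86  0.83 -0.19  1.28  1.09 -2.36] margin 0.25
20 1 80 [-0.79  0.98  0.14  1.73  0.88 -2.69] margin 0.45
20 1 100 [-0.69  1.11  0.42  2.01  0.65 -2.86] margin 0.26
20 1 120 [-0.59  1.21  0.67  2.21  0.43 -2.97] margin 0.06
20 -1 -120 [ 0.07  0.98  0.12  1.71 -0.89 -0.47] margin 0.56
20 -1 -100 [ 0.14  0.82 -0.21  1.25 -1.1  -0.81] margin 0.35
20 -1 -80 [ 0.17  0.61 -0.68  0.27 -1.22 -1.58] margin 0.23
20 -1 40 [-0.89  0.62 -0.65  0.35  1.22  1.52] margin 0.12
20 -1 60 [-0.86  0.83 -0.19  1.28  1.09  0.78] margin 0.25
20 -1 80 [-0.79  0.98  0.14  1.73  0.88  0.45] margin 0.46
20 -1 100 [-0.69  1.11  0.42  2.01  0.65  0.28] margin 0.26
20 -1 120 [-0.59  1.21  0.67  2.21  0.43  0.17] margin 0.06
28 1 -120 [ 0.05  0.87  0.05  1.55 -0.83  2.51] margin 0.62
28 1 -100 [ 0.11  0.71 -0.27  1.08 -1.01  2.13] margin 0.44
28 1 -80 [ 0.14  0.53 -0.68  0
[... 335 characters left out ...]
  1.01  0.34  1.86  0.62 -2.75] margin 0.39
28 1 120 [-0.58  1.11  0.56  2.06  0.41 -2.91] margin 0.21
28 -1 -120 [ 0.05  0.87  0.05  1.55 -0.83 -0.63] margin 0.62
28 -1 -100 [ 0.11  0.71 -0.27  1.08 -1.01 -1.01] margin 0.44
28 -1 -80 [ 0.14  0.53 -0.68  0.29 -1.08 -1.65] margin 0.37
28 -1 -60 [ 0.09  0.52 -1.09 -0.72 -0.93 -2.36] margin 0.05
28 -1 20 [-0.81  0.52 -1.07 -0.66  0.94  2.32] margin 0.07
28 -1 40 [-0.85  0.54 -0.65  0.34  1.08  1.61] margin 0.26
28 -1 60 [-0.83  0.72 -0.25  1.11  1.    0.98] margin 0.34
28 -1 80 [-0.76  0.88  0.07  1.57  0.82  0.61] margin 0.52
28 -1 100 [-0.68  1.01  0.34  1.86  0.62  0.39] margin 0.41
28 -1 120 [-0.58  1.11  0.56  2.06  0.41  0.23] margin 0.21
```

```bash
cat > plan.py <<'E'
from h import *; import kin
from scipy.spatial.transform import Slerp
t=np.radians(20)
xg=np.array([0,0,-np.cos(t)])-uy*np.sin(t); Mg=frame(xg,ux); G=np.array([477.8,82.5,62.])
def fin(al):
    a_=np.radians(al); x=np.array([np.cos(a_)*np.cos(t),np.sin(a_)*np.cos(t),-np.sin(t)]); return frame(x,-np.array([-np.sin(a_),np.cos(a_),0]))
E
python3 - <<'E'
from plan import *
s=r.state()
j,e=kin.ik(G+18.7*xg,Mg,s["joints"]); print("grasp",j.round(2),round(e,4))
jl,e=kin.ik(G+18.7*xg+[0,0,170],Mg,j); print("lift",jl.round(2),round(e,4))
for al in(-90,-100,-110,-120):
    M=fin(al); rel_=R.from_matrix(Mg.T@M).as_rotvec(degrees=True); print(al,"rotvec tool",rel_.round(1),np.linalg.norm(rel_).round())
    sl=Slerp([0,1],R.from_matrix([Mg,M])); jj=jl; out=[]
    for k in np.linspace(0,1,21):
        Mk=sl(k).as_matrix(); c=G+[0,0,170]; c=c+k*(np.array([498.4,-187.1,200])-c)
        jn,e=kin.ik(c+18.7*Mk[:,0],Mk,jj); out.append((np.abs(jn-jj).max(),e,np.minimum(jn-kin.lo,kin.hi-jn).min())); jj=jn
    o=np.array(out); print("  maxstep",o[:,0].max().round(2),"err",o[:,1].max().round(4),"margin",o[:,2].min().round(2),"end",jj.round(2))
    jf,e=kin.ik(np.array([498.4,-187.1,62])+18.7*M[:,0],M,jj); print("  final",jf.round(2),round(e,4))
    # wrist points
    x=M[:,0]; j5p=np.array([498.4,-187.1,62])+18.7*x-305*x; A=R.from_rotvec([0,0,jf[0]])*R.from_rotvec([0,jf[1]-jf[2]+jf[3],0]); print("  j5 at",j5p.round(),"j4 at",(j5p-A.apply([136,0,0])).round())
E
```

```text
grasp [ 0.24  0.17 -0.76  0.31 -0.12  0.34] 0.0
lift [ 0.24 -0.04 -0.45  0.83 -0.12  0.34] 0.0
-90 rotvec tool [-95.3  44.4  65.9] 124.0
  maxstep 0.12 err 0.0 margin 0.26 end [ 0.16  0.51 -0.32  1.16 -1.19 -1.12]
  final [ 0.16  0.71 -0.42  0.86 -1.19 -1.12] 0.0
  j5 at [498.  82. 160.] j4 at [553.  91. 284.]
-100 rotvec tool [-85.9  40.   70.7] 118.0
  maxstep 0.09 err 0.0 margin 0.35 end [ 0.14  0.63 -0.13  1.51 -1.1  -0.81]
  final [ 0.14  0.82 -0.21  1.25 -1.1  -0.81] 0.0
  j5 at [545.  78. 160.] j4 at [633.  90. 263.]
-110 rotvec tool [-76.3  35.6  75. ] 113.0
  maxstep 0.09 err 0.0 margin 0.45 end [ 0.11  0.73  0.03  1.75 -1.   -0.6 ]
  final [ 0.11  0.9  -0.04  1.51 -1.   -0.6 ] 0.0
  j5 at [590.  66. 160.] j4 at [695.  77. 246.]
-120 rotvec tool [-66.6  31.1  78.7] 108.0
  maxstep 0.09 err 0.0 margin 0.34 end [ 0.07  0.82  0.18  1.93 -0.89 -0.47]
  final [ 0.07  0.98  0.12  1.71 -0.89 -0.47] 0.0
  j5 at [633.  46. 160.] j4 at [747.  54. 234.]
```

Azimuth -110° gives a smooth path with good joint margins. It needs the opposite (outward) 20° tilt at the grasp, so I'll re-tilt here above the chute.

Emit:
drive_tool([
  {"dx":0,"dy":0,"dz":0,"rx":0,"ry":0,"rz":-6,"jaw":0.58},
  {"dx":0,"dy":0,"dz":0,"rx":0,"ry":0,"rz":-6,"jaw":0.58},
  {"dx":0,"dy":0,"dz":0,"rx":0,"ry":0,"rz":-6,"jaw":0.58},
  {"dx":0,"dy":0,"dz":0,"rx":0,"ry":0,"rz":-6,"jaw":0.58},
  {"dx":0,"dy":0,"dz":0,"rx":0,"ry":0,"rz":-6,"jaw":0.58},
  {"dx":0,"dy":0,"dz":0,"rx":0,"ry":0,"rz":-6,"jaw":0.58},
  {"dx":0,"dy":0,"dz":0,"rx":0,"ry":0,"rz":-4,"jaw":0.58},
  {"dx":0,"dy":0,"dz":0,"rx":0,"ry":0,"rz":0,"jaw":0.58},
])

```text
clock: 13.25
eef_pos: [475.3, 81.8, 246.7]
tcp_rot: [-0.555, 0.438, 0.369, 0.604]
wrist_force: [-0.7, 0.3, -0.6]
grip_width: 0.58
```

Run:
```python
from plan import *
rel(G+18.7*xg-90*xg,Mg,"hover")
w=grab("wrist","w9"); print(proj(w,G));
```

```text
hover t 13.25 pos [475.3  81.8 246.7] j [ 0.25 -0.08 -0.4   0.92 -0.12  0.35] F [-0.7  0.3 -0.6] grip 0.58
  d tool mm [102.8  61.4   0.9] rot deg [0.  0.1 0.3]
[260.13297983  96.23498826]
```

View pics/w9.png

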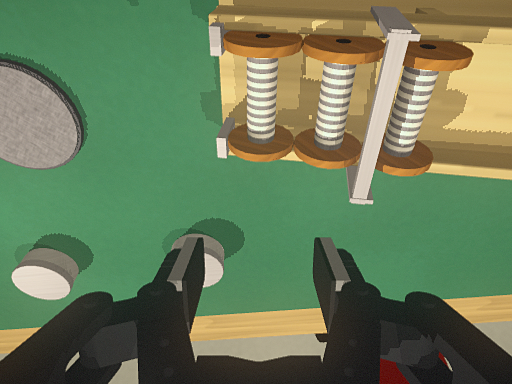

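The spool A core centre is at (261,98), against a predicted (260,96), and midway between the pads. I'll go to the hover point, then in along the tool axis.

Emit:
drive_tool([
  {"dx":0.02,"dy":0.0205,"dz":0.0003,"rx":0,"ry":0,"rz":0,"jaw":0.58},
  {"dx":0.025,"dy":0.0205,"dz":0.0003,"rx":0,"ry":0,"rz":0,"jaw":0.58},
  {"dx":0.025,"dy":0.0205,"dz":0.0003,"rx":0,"ry":0,"rz":0,"jaw":0.58},
  {"dx":0.02,"dy":0,"dz":0,"rx":0,"ry":0,"rz":0,"jaw":0.58},
  {"dx":0.013,"dy":0,"dz":0,"rx":0,"ry":0,"rz":0,"jaw":0.58},
  {"dx":0,"dy":0,"dz":0,"rx":0,"ry":0,"rz":0,"jaw":0.58},
  {"dx":0,"dy":0,"dz":0,"rx":0,"ry":0,"rz":0,"jaw":0.58},
])

```text
clock: 13.88
eef_pos: [456.9, 85.6, 128.7]
tcp_rot: [-0.554, 0.44, 0.371, 0.602]
wrist_force: [0.3, 0.5, 0.2]
grip_width: 0.578
```

Run:
```python
from plan import *
rel(G+18.7*xg,Mg,"grasp")
w=grab("wrist"); print(proj(w,G),proj(w,G+42*uy),proj(w,G-42*uy)); crop(w["frame"],100,0,420,384,1.5,"w10")
s=grab("side"); crop(s["frame"],150,100,300,300,3,"s10")
```

```text
grasp t 13.88 pos [456.9  85.6 128.7] j [ 0.27 -0.02 -0.66  0.6  -0.13  0.37] F [0.3 0.5 0.2] grip 0.578
  d tool mm [88.6  2.8 -0.7] rot deg [ 0.1  0.  -0.1]
[258.44438015 197.08948954] [258.53027955 140.755264  ] [258.37599543 241.93730037]
```

View pics/w10.png

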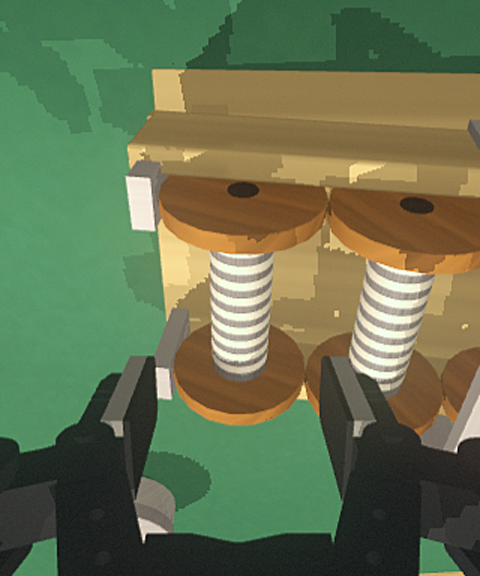

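View pics/s10.png

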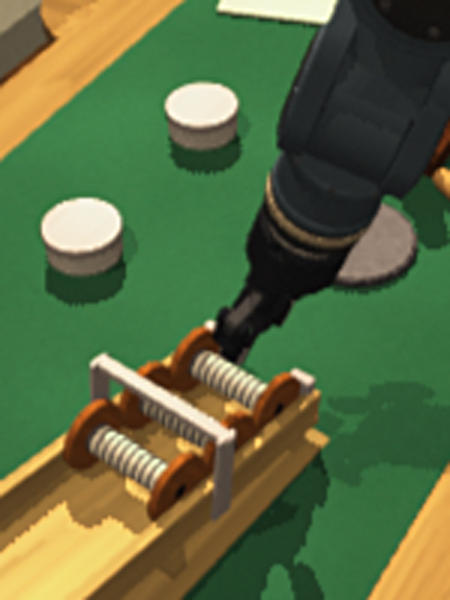

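Emit:
drive_tool([
  {"dx":0.015,"dy":0.0028,"dz":0.0005,"rx":0,"ry":0,"rz":0,"jaw":0.58},
  {"dx":0.02,"dy":0,"dz":0,"rx":0,"ry":0,"rz":0,"jaw":0.58},
  {"dx":0.018,"dy":0,"dz":0,"rx":0,"ry":0,"rz":0,"jaw":0.58},
  {"dx":0.012,"dy":0,"dz":0,"rx":0,"ry":0,"rz":0,"jaw":0.58},
  {"dx":0,"dy":0,"dz":0,"rx":0,"ry":0,"rz":0,"jaw":0.58},
])

```text
clock: 14.4
eef_pos: [476.2, 83.8, 66.0]
tcp_rot: [-0.554, 0.44, 0.371, 0.602]
wrist_force: [-0.2, 0.9, -0.0]
grip_width: 0.584
```

Run:
```python
from plan import *
rel(G+18.7*xg,Mg,"grasp")
w=grab("wrist"); crop(w["frame"],100,0,420,384,1.5,"w11")
```

```text
grasp t 14.4 pos [476.2  83.8  66. ] j [ 0.25  0.1  -0.74  0.4  -0.12  0.35] F [-0.2  0.9 -0. ] grip 0.584
  d tool mm [23.1 -0.3 -1.1] rot deg [ 0.1  0.  -0.1]
```

View pics/w11.png

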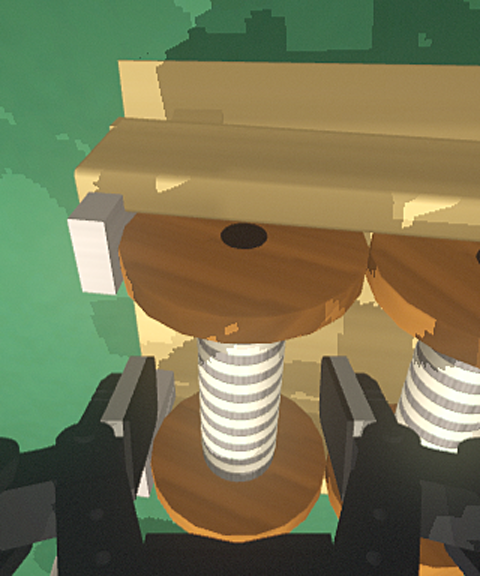

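Emit:
drive_tool([
  {"dx":0.007,"dy":0,"dz":0,"rx":0,"ry":0,"rz":0,"jaw":0.58},
  {"dx":0.006,"dy":0,"dz":0,"rx":0,"ry":0,"rz":0,"jaw":0.58},
  {"dx":0.005,"dy":0,"dz":0,"rx":0,"ry":0,"rz":0,"jaw":0.58},
  {"dx":0,"dy":0,"dz":0,"rx":0,"ry":0,"rz":0,"jaw":0.58},
])

```text
clock: 14.78
eef_pos: [482.1, 83.1, 49.5]
tcp_rot: [-0.554, 0.439, 0.371, 0.602]
wrist_force: [-0.4, -0.1, -0.2]
grip_width: 0.583
```

Run:
```python
from plan import *
rel(G+18.7*xg,Mg,"grasp")
w=grab("wrist"); crop(w["frame"],100,0,420,384,1.5,"w12")
```

```text
grasp t 14.78 pos [482.1  83.1  49.5] j [ 0.25  0.14 -0.76  0.35 -0.12  0.35] F [-0.4 -0.1 -0.2] grip 0.583
  d tool mm [ 5.5 -0.3 -1.1] rot deg [ 0.1  0.  -0. ]
```

View pics/w12.png

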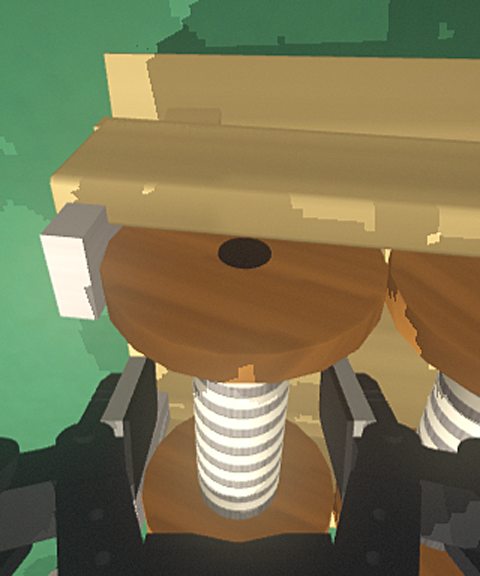

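The core is centred between the pads and there is no contact force. Closing.

Emit:
drive_tool([
  {"dx":0.001,"dy":0,"dz":0,"rx":0,"ry":0,"rz":0,"jaw":0.4},
  {"dx":0,"dy":0,"dz":0,"rx":0,"ry":0,"rz":0,"jaw":0},
  {"dx":0,"dy":0,"dz":0,"rx":0,"ry":0,"rz":0,"jaw":0},
  {"dx":0,"dy":0,"dz":0,"rx":0,"ry":0,"rz":0,"jaw":0},
  {"dx":0,"dy":0,"dz":0,"rx":0,"ry":0,"rz":0,"jaw":0},
  {"dx":0,"dy":0,"dz":0,"rx":0,"ry":0,"rz":0,"jaw":0},
], force=60)

```text
clock: 15.33
eef_pos: [482.5, 83.6, 49.4]
tcp_rot: [-0.554, 0.439, 0.371, 0.603]
wrist_force: [-3.7, 4.6, 5.1]
grip_width: 0.284
```

Run:
```python
from plan import *
rel(G+18.7*xg,Mg,"grasp")
w=grab("wrist"); crop(w["frame"],100,0,420,384,1.5,"w13")
up=R.from_quat(r.state()["tcp_rot"]).inv().apply([0,0,1]); print("up in tool",up.round(3))
```

```text
grasp t 15.33 pos [482.5  83.6  49.4] j [ 0.25  0.14 -0.76  0.35 -0.12  0.35] F [-3.7  4.6  5.1] grip 0.284
  d tool mm [ 5.3 -0.1 -1.7] rot deg [0.1 0.1 0. ]
up in tool [-0.94  -0.342  0.001]
```

View pics/w13.png

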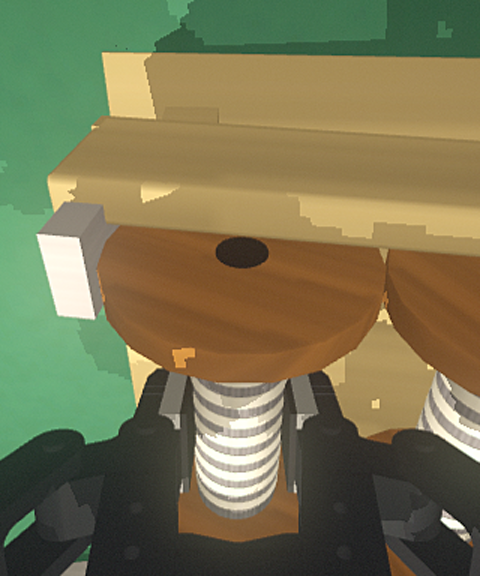

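Emit:
drive_tool([
  {"dx":-0.0094,"dy":-0.0034,"dz":0,"rx":0,"ry":0,"rz":0,"jaw":0},
  {"dx":-0.0188,"dy":-0.0068,"dz":0,"rx":0,"ry":0,"rz":0,"jaw":0},
  {"dx":-0.0235,"dy":-0.0086,"dz":0,"rx":0,"ry":0,"rz":0,"jaw":0},
  {"dx":-0.0235,"dy":-0.0086,"dz":0,"rx":0,"ry":0,"rz":0,"jaw":0},
  {"dx":-0.0235,"dy":-0.0086,"dz":0,"rx":0,"ry":0,"rz":0,"jaw":0},
  {"dx":-0.0235,"dy":-0.0086,"dz":0,"rx":0,"ry":0,"rz":0,"jaw":0},
  {"dx":-0.0188,"dy":-0.0068,"dz":0,"rx":0,"ry":0,"rz":0,"jaw":0},
  {"dx":-0.0188,"dy":-0.0068,"dz":0,"rx":0,"ry":0,"rz":0,"jaw":0},
])

```text
clock: 16.05
eef_pos: [482.2, 82.7, 220.3]
tcp_rot: [-0.554, 0.439, 0.37, 0.602]
wrist_force: [0.2, -0.7, -1.6]
grip_width: 0.283
```

Run:
```python
from plan import *
M=fin(-110); rel(np.array([498.4,-187.1,200])+18.7*M[:,0],M,"overplate")
s=grab("side"); crop(s["frame"],130,60,320,300,2.5,"s14")
w=grab("wrist","w14")
```

```text
overplate t 16.05 pos [482.2  82.7 220.3] j [ 0.25 -0.05 -0.44  0.86 -0.12  0.34] F [ 0.2 -0.7 -1.6] grip 0.283
  d tool mm [  40.3  -32.1 -283.1] rot deg [-76.2  35.5  75. ]
```

View pics/s14.png

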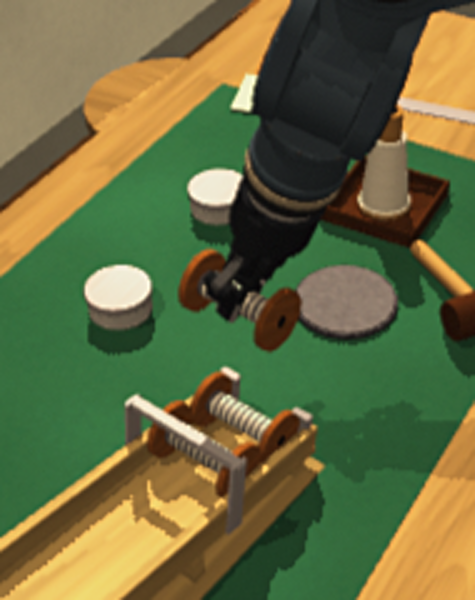

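View pics/w14.png

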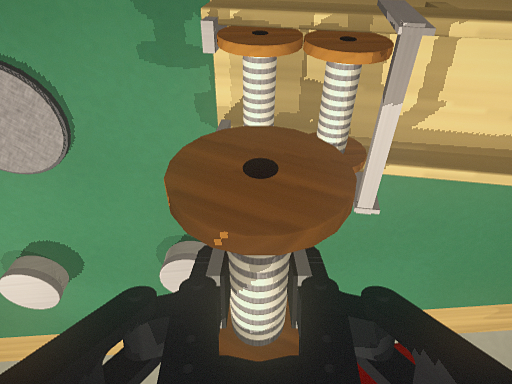

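Spool A is held. B and C have rolled down to the stops. I'll translate over the plate first, then turn the spool upright in 20 equal rows.

Run:
```python
from plan import *
s=r.state(); M0=R.from_quat(s["tcp_rot"]); M=fin(-110); p=np.array([498.4,-187.1,200])+18.7*M[:,0]
j=s["joints"]; 
for k in np.linspace(0,1,8): j0=j; j,e=kin.ik(s["eef_pos"]+k*(p-s["eef_pos"]),M0.as_matrix(),j)
print(j.round(2),e)
mx=0;mg=9;es=0
for k in range(20):
    M0=M0*R.from_rotvec([-3.8,1.8,3.75],degrees=True); jn,e=kin.ik(p,M0.as_matrix(),j); mx=max(mx,abs(jn-j).max());j=jn;mg=min(mg,np.minimum(j-kin.lo,kin.hi-j).min());es=max(es,e)
print(j.round(2),mx,mg,es)
```

```text
[-0.46  0.04 -0.43  0.76  0.12 -0.32] 1.1989838741637442e-15
[ 0.11  0.73  0.03  1.75 -1.   -0.59] 0.07375329250697149 0.4454822808980645 8.43999617443648e-09
```

Emit:
drive_tool([
  {"dx":0.003,"dy":-0.002,"dz":-0.02,"rx":0,"ry":0,"rz":0,"jaw":0},
  {"dx":0.005,"dy":-0.004,"dz":-0.035,"rx":0,"ry":0,"rz":0,"jaw":0},
  {"dx":0.006,"dy":-0.005,"dz":-0.04,"rx":0,"ry":0,"rz":0,"jaw":0},
  {"dx":0.006,"dy":-0.005,"dz":-0.04,"rx":0,"ry":0,"rz":0,"jaw":0},
  {"dx":0.006,"dy":-0.005,"dz":-0.04,"rx":0,"ry":0,"rz":0,"jaw":0},
  {"dx":0.006,"dy":-0.005,"dz":-0.04,"rx":0,"ry":0,"rz":0,"jaw":0},
  {"dx":0.005,"dy":-0.004,"dz":-0.04,"rx":0,"ry":0,"rz":0,"jaw":0},
  {"dx":0.003,"dy":-0.002,"dz":-0.028,"rx":0,"ry":0,"rz":0,"jaw":0},
])

```text
clock: 16.82
eef_pos: [491.5, -206.2, 190.7]
tcp_rot: [-0.554, 0.44, 0.371, 0.602]
wrist_force: [0.3, -1.0, -0.6]
grip_width: 0.283
```

Emit:
drive_tool([
  {"dx":0,"dy":0,"dz":0,"rx":-3.8,"ry":1.8,"rz":3.75,"jaw":0},
  {"dx":0,"dy":0,"dz":0,"rx":-3.8,"ry":1.8,"rz":3.75,"jaw":0},
  {"dx":0,"dy":0,"dz":0,"rx":-3.8,"ry":1.8,"rz":3.75,"jaw":0},
  {"dx":0,"dy":0,"dz":0,"rx":-3.8,"ry":1.8,"rz":3.75,"jaw":0},
  {"dx":0,"dy":0,"dz":0,"rx":-3.8,"ry":1.8,"rz":3.75,"jaw":0},
  {"dx":0,"dy":0,"dz":0,"rx":-3.8,"ry":1.8,"rz":3.75,"jaw":0},
  {"dx":0,"dy":0,"dz":0,"rx":-3.8,"ry":1.8,"rz":3.75,"jaw":0},
  {"dx":0,"dy":0,"dz":0,"rx":-3.8,"ry":1.8,"rz":3.75,"jaw":0},
])

```text
clock: 17.48
eef_pos: [492.4, -203.3, 191.4]
tcp_rot: [0.601, -0.525, -0.543, -0.262]
wrist_force: [0.3, -0.2, -2.4]
grip_width: 0.284
```

Emit:
drive_tool([
  {"dx":0,"dy":0,"dz":0,"rx":-3.8,"ry":1.8,"rz":3.75,"jaw":0},
  {"dx":0,"dy":0,"dz":0,"rx":-3.8,"ry":1.8,"rz":3.75,"jaw":0},
  {"dx":0,"dy":0,"dz":0,"rx":-3.8,"ry":1.8,"rz":3.75,"jaw":0},
  {"dx":0,"dy":0,"dz":0,"rx":-3.8,"ry":1.8,"rz":3.75,"jaw":0},
  {"dx":0,"dy":0,"dz":0,"rx":-3.8,"ry":1.8,"rz":3.75,"jaw":0},
  {"dx":0,"dy":0,"dz":0,"rx":-3.8,"ry":1.8,"rz":3.75,"jaw":0},
  {"dx":0,"dy":0,"dz":0,"rx":-3.8,"ry":1.8,"rz":3.75,"jaw":0},
  {"dx":0,"dy":0,"dz":0,"rx":-3.8,"ry":1.8,"rz":3.75,"jaw":0},
])

```text
clock: 18.15
eef_pos: [492.7, -203.1, 191.2]
tcp_rot: [-0.555, 0.53, 0.63, -0.116]
wrist_force: [-0.5, -0.5, -1.5]
grip_width: 0.283
```

Emit:
drive_tool([
  {"dx":0,"dy":0,"dz":0,"rx":-3.8,"ry":1.8,"rz":3.75,"jaw":0},
  {"dx":0,"dy":0,"dz":0,"rx":-3.8,"ry":1.8,"rz":3.75,"jaw":0},
  {"dx":0,"dy":0,"dz":0,"rx":-3.8,"ry":1.8,"rz":3.75,"jaw":0},
  {"dx":0,"dy":0,"dz":0,"rx":-3.8,"ry":1.8,"rz":3.75,"jaw":0},
  {"dx":0,"dy":0,"dz":0,"rx":0,"ry":0,"rz":0,"jaw":0},
  {"dx":0,"dy":0,"dz":0,"rx":0,"ry":0,"rz":0,"jaw":0},
])

```text
clock: 18.65
eef_pos: [492.2, -202.7, 190.5]
tcp_rot: [-0.5, 0.502, 0.639, -0.3]
wrist_force: [0.1, -0.6, -1.5]
grip_width: 0.283
```

Run:
```python
from plan import *
M=fin(-110); rel(np.array([498.4,-187.1,120])+18.7*M[:,0],M,"overplate z120")
s=grab("side"); crop(s["frame"],160,20,360,260,2.5,"s15")
t=grab("top"); crop(t["frame"],200,120,420,270,3.4,"t15")
```

```text
overplate z120 t 18.65 pos [ 492.2 -202.7  190.5] j [ 0.12  0.74  0.03  1.76 -1.   -0.59] F [ 0.1 -0.6 -1.5] grip 0.283
  d tool mm [ 26.7 -72.2  -0.2] rot deg [-0.2 -0.1 -0.2]
```

View pics/s15.png

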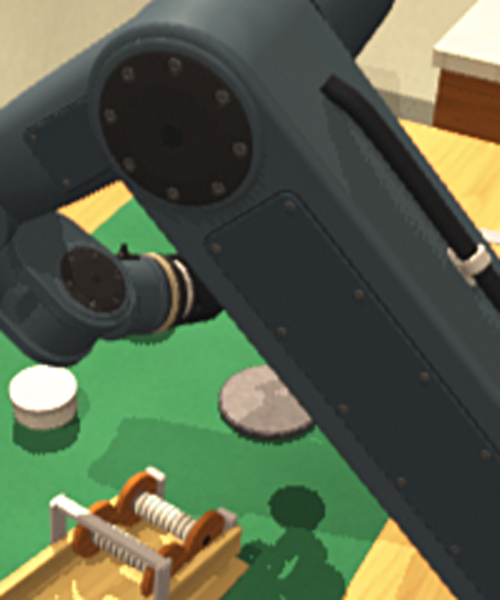

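View pics/t15.png

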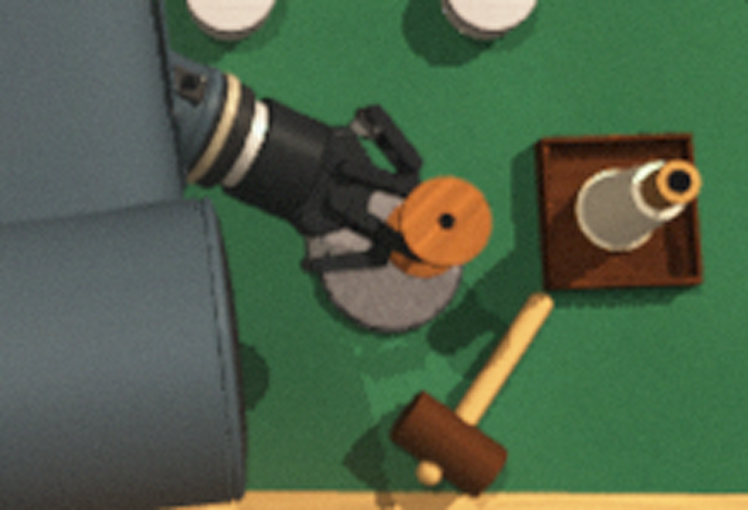

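Run:
```python
from plan import *
t=grab("top"); s=r.state(); Rm=R.from_quat(s["tcp_rot"]).as_matrix()
g=s["eef_pos"]-18.7*Rm[:,0]; print("grasp",g)
print("flange top xy",onz(t,200+447/3.4,120+221/3.4,247))
for off in(0,5,8): 
    c=g+off*Rm[:,0]; print(off,c.round(1),"top px",(proj(t,c+[0,0,50])-[200,120])*3.4)
c=g+5*Rm[:,0]
# bottom flange silhouette expected extents
ang=np.linspace(0,2*np.pi,60)
b=np.array([proj(t,c+[32*np.cos(a),32*np.sin(a),-50]) for a in ang]); b=(b-[200,120])*3.4; print("bottom flange bbox",b.min(0).round(),b.max(0).round())
b=np.array([proj(t,c+[32*np.cos(a),32*np.sin(a),50]) for a in ang]); b=(b-[200,120])*3.4; print("top flange bbox",b.min(0).round(),b.max(0).round())
ax=Rm@np.array([-np.sin(np.radians(20)),np.cos(np.radians(20)),0]); print("axis if no slip",ax.round(3))
w=grab("wrist","w15"); print(proj(w,c+[0,0,50]),proj(w,c-[0,0,50]))
```

```text
grasp [ 498.63157176 -186.87029099  199.04103162]
flange top xy [ 496.29044909 -191.77257832  247.        ]
0 [ 498.6 -186.9  199. ] top px [440.5389243  217.22729881]
5 [ 497.  -191.3  197.3] top px [446.39628898 219.88098996]
8 [ 496.1 -193.9  196.3] top px [449.90103834 221.46882388]
bottom flange bbox [381. 198.] [462. 279.]
top flange bbox [401. 175.] [492. 265.]
axis if no slip [-0.007  0.005  1.   ]
[257.77791235 170.34509231] [259.87143418 331.92768871]
```

View pics/w15.png

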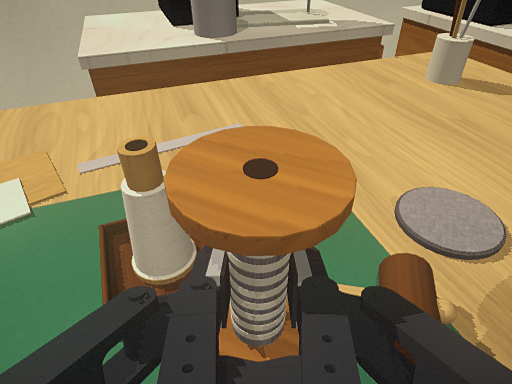

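The spool hangs upright over the plate. Its top-flange hole is at crop (447,221), against a predicted (446,220), and the cone stands in the tray in the wrist view at (155,215). I'll lower it to about 8 mm above the felt.

Emit:
drive_tool([
  {"dx":0.004,"dy":-0.0125,"dz":0,"rx":0,"ry":0,"rz":0,"jaw":0},
  {"dx":0.007,"dy":-0.02,"dz":0,"rx":0,"ry":0,"rz":0,"jaw":0},
  {"dx":0.007,"dy":-0.02,"dz":0,"rx":0,"ry":0,"rz":0,"jaw":0},
  {"dx":0.007,"dy":-0.02,"dz":0,"rx":0,"ry":0,"rz":0,"jaw":0},
  {"dx":0.006,"dy":-0.02,"dz":0,"rx":0,"ry":0,"rz":0,"jaw":0},
  {"dx":0.005,"dy":-0.018,"dz":0,"rx":0,"ry":0,"rz":0,"jaw":0},
  {"dx":0.004,"dy":-0.012,"dz":0,"rx":0,"ry":0,"rz":0,"jaw":0},
  {"dx":0,"dy":0,"dz":0,"rx":0,"ry":0,"rz":0,"jaw":0},
])

```text
clock: 19.52
eef_pos: [493.8, -200.0, 61.3]
tcp_rot: [-0.5, 0.502, 0.639, -0.3]
wrist_force: [-0.6, -0.5, -1.8]
grip_width: 0.282
```

Run:
```python
from plan import *
t=grab("top"); s=r.state(); Rm=R.from_quat(s["tcp_rot"]).as_matrix()
c=s["eef_pos"]-13.7*Rm[:,0]; print("center",c, s["joints"].round(2),s["wrist_force"])
crop(t["frame"],260,140,420,260,4.8,"t16"); w=grab("wrist","w16")
print((proj(t,c+[0,0,50])-[260,140])*4.8)
```

```text
center [ 498.5854708  -187.90766098   67.42054299] [ 0.12  0.89 -0.03  1.55 -1.   -0.58] [ 0.01879946  0.24982429 -1.40912384]
[291.62752394 244.631777  ]
```

View pics/t16.png

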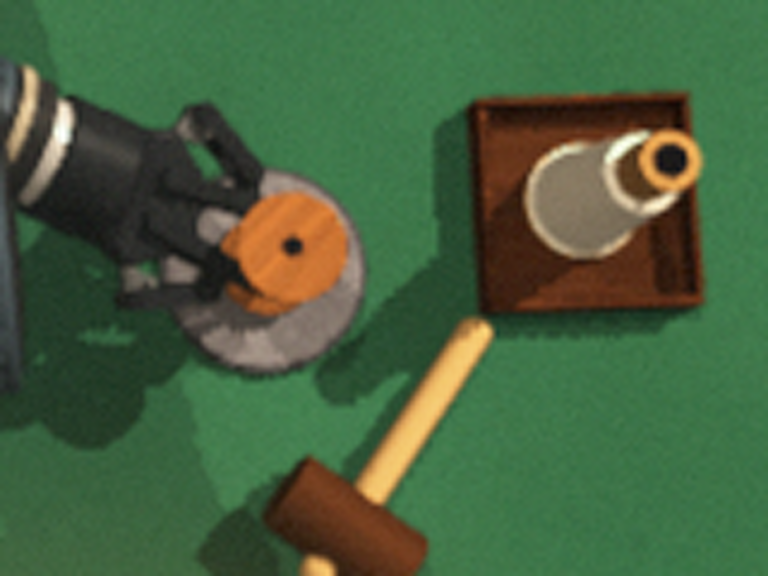

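View pics/w16.png

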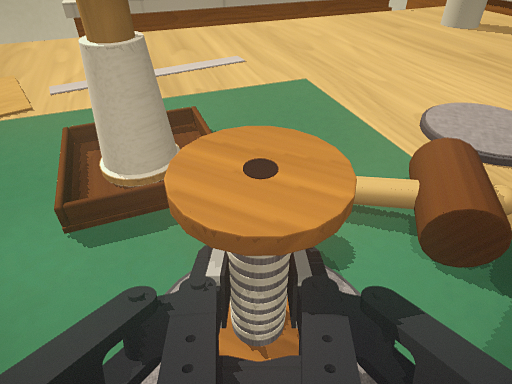

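The spool is centred over the plate, with the flange hole at (292,246) against a predicted (292,245). I'll lower in 2 mm steps until it touches.

Emit:
drive_tool([
  {"dx":0.0014,"dy":-0.0038,"dz":0,"rx":0,"ry":0,"rz":0,"jaw":0},
  {"dx":0,"dy":0,"dz":0,"rx":0,"ry":0,"rz":0,"jaw":0},
])

```text
clock: 19.78
eef_pos: [494.9, -199.9, 59.9]
tcp_rot: [-0.501, 0.503, 0.638, -0.299]
wrist_force: [-0.7, -0.2, -2.0]
grip_width: 0.281
```

Emit:
drive_tool([
  {"dx":0.0007,"dy":-0.0019,"dz":0,"rx":0,"ry":0,"rz":0,"jaw":0},
  {"dx":0,"dy":0,"dz":0,"rx":0,"ry":0,"rz":0,"jaw":0},
])

```text
clock: 19.95
eef_pos: [494.7, -199.9, 57.8]
tcp_rot: [-0.501, 0.503, 0.638, -0.299]
wrist_force: [-0.1, 0.1, -0.9]
grip_width: 0.28
```

Emit:
drive_tool([
  {"dx":0.0004,"dy":-0.001,"dz":0,"rx":0,"ry":0,"rz":0,"jaw":0},
  {"dx":0,"dy":0,"dz":0,"rx":0,"ry":0,"rz":0,"jaw":0},
])

```text
clock: 20.12
eef_pos: [494.6, -199.9, 56.5]
tcp_rot: [-0.501, 0.502, 0.638, -0.299]
wrist_force: [-0.8, 0.2, -1.6]
grip_width: 0.282
```

Emit:
drive_tool([
  {"dx":0.0004,"dy":-0.001,"dz":0,"rx":0,"ry":0,"rz":0,"jaw":0},
  {"dx":0,"dy":0,"dz":0,"rx":0,"ry":0,"rz":0,"jaw":0},
])

```text
clock: 20.28
eef_pos: [494.6, -200.0, 55.4]
tcp_rot: [-0.501, 0.502, 0.638, -0.3]
wrist_force: [0.6, 0.0, -1.9]
grip_width: 0.284
```

Emit:
drive_tool([
  {"dx":0.0004,"dy":-0.001,"dz":0,"rx":0,"ry":0,"rz":0,"jaw":0},
  {"dx":0,"dy":0,"dz":0,"rx":0,"ry":0,"rz":0,"jaw":0},
])

```text
clock: 20.45
eef_pos: [494.8, -200.2, 55.1]
tcp_rot: [-0.501, 0.502, 0.638, -0.3]
wrist_force: [0.4, 0.9, 6.0]
grip_width: 0.279
```

Emit:
drive_tool([
  {"dx":0.0004,"dy":-0.001,"dz":0,"rx":0,"ry":0,"rz":0,"jaw":0},
  {"dx":0,"dy":0,"dz":0,"rx":0,"ry":0,"rz":0,"jaw":0},
])

```text
clock: 20.62
eef_pos: [495.0, -200.3, 54.9]
tcp_rot: [-0.501, 0.502, 0.638, -0.301]
wrist_force: [1.3, 2.0, 13.1]
grip_width: 0.281
```

Contact: +6 N and then +13 N on the last two steps. I'll ease up 1 mm and open gently.

Emit:
drive_tool([
  {"dx":-0.0005,"dy":0.0013,"dz":0,"rx":0,"ry":0,"rz":0,"jaw":0},
  {"dx":0,"dy":0,"dz":0,"rx":0,"ry":0,"rz":0,"jaw":0},
])

```text
clock: 20.78
eef_pos: [494.7, -200.1, 55.2]
tcp_rot: [-0.501, 0.502, 0.638, -0.3]
wrist_force: [-0.0, -0.1, 5.1]
grip_width: 0.282
```

Emit:
drive_tool([
  {"dx":0,"dy":0,"dz":0,"rx":0,"ry":0,"rz":0,"jaw":0.34},
  {"dx":0,"dy":0,"dz":0,"rx":0,"ry":0,"rz":0,"jaw":0.42},
  {"dx":0,"dy":0,"dz":0,"rx":0,"ry":0,"rz":0,"jaw":0.5},
  {"dx":0,"dy":0,"dz":0,"rx":0,"ry":0,"rz":0,"jaw":0.58},
  {"dx":0,"dy":0,"dz":0,"rx":0,"ry":0,"rz":0,"jaw":0.58},
])

```text
clock: 21.2
eef_pos: [494.5, -200.0, 54.4]
tcp_rot: [-0.501, 0.502, 0.638, -0.299]
wrist_force: [0.2, -0.2, -0.6]
grip_width: 0.579
```

Run:
```python
from plan import *
s=r.state(); print(s["wrist_force"].round(1),s["eef_pos"].round(1),s["grip_width"]); w=grab("wrist","w17"); t=grab("top"); crop(t["frame"],260,140,420,260,4.8,"t17")
```

```text
[ 0.2 -0.2 -0.6] [ 494.5 -200.    54.4] 0.579236312943859
```

View pics/w17.png

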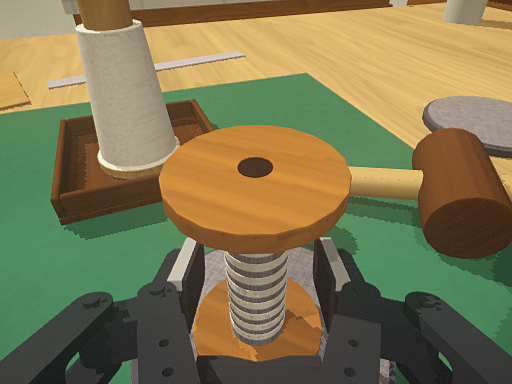

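View pics/t17.png

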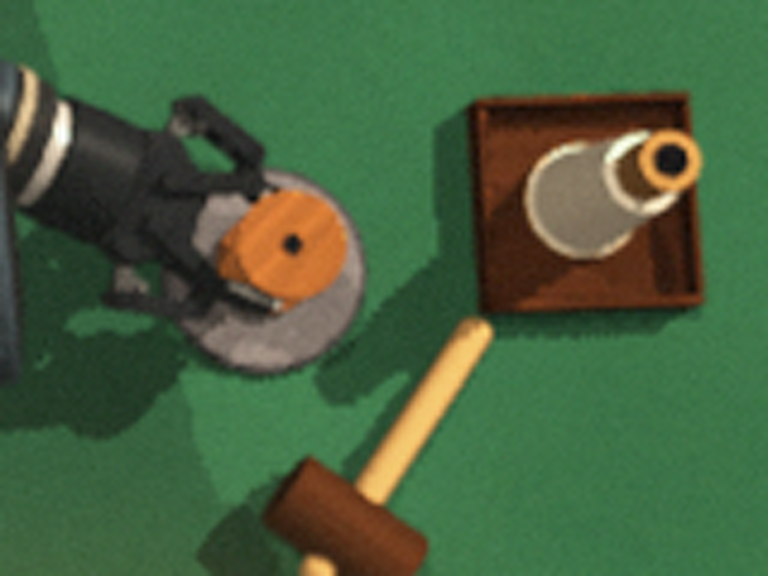

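The spool stands free. I'll back out along the tool axis.

Emit:
drive_tool([
  {"dx":-0.008,"dy":0,"dz":0,"rx":0,"ry":0,"rz":0,"jaw":0.58},
  {"dx":-0.015,"dy":0,"dz":0,"rx":0,"ry":0,"rz":0,"jaw":0.58},
  {"dx":-0.02,"dy":0,"dz":0,"rx":0,"ry":0,"rz":0,"jaw":0.58},
  {"dx":-0.02,"dy":0,"dz":0,"rx":0,"ry":0,"rz":0,"jaw":0.58},
  {"dx":-0.02,"dy":0.005,"dz":0,"rx":0,"ry":0,"rz":0,"jaw":0.58},
  {"dx":-0.015,"dy":0.02,"dz":0,"rx":0,"ry":0,"rz":0,"jaw":0.58},
  {"dx":-0.01,"dy":0.03,"dz":0,"rx":0,"ry":0,"rz":0,"jaw":0.58},
  {"dx":0,"dy":0.03,"dz":0,"rx":0,"ry":0,"rz":0,"jaw":0.58},
])

```text
clock: 21.97
eef_pos: [519.7, -129.1, 172.1]
tcp_rot: [-0.501, 0.502, 0.638, -0.301]
wrist_force: [0.3, -0.2, -0.4]
grip_width: 0.578
```

Run:
```python
from plan import *
s0=r.state(); print(s0["eef_pos"].round(1),s0["wrist_force"].round(1),s0["joints"].round(2))
w=grab("wrist","w18"); t=grab("top","t18"); s=grab("side","s18")
crop(t["frame"],260,140,420,260,4.8,"t18c")
p=onz(t,260+290/4.8,140+244/4.8,110); print(p)
```

```text
[ 519.7 -129.1  172.1] [ 0.3 -0.2 -0.4] [ 0.23  0.83  0.16  1.88 -0.91 -0.48]
[ 499.91227173 -188.22935671  110.        ]
```

View pics/t18c.png

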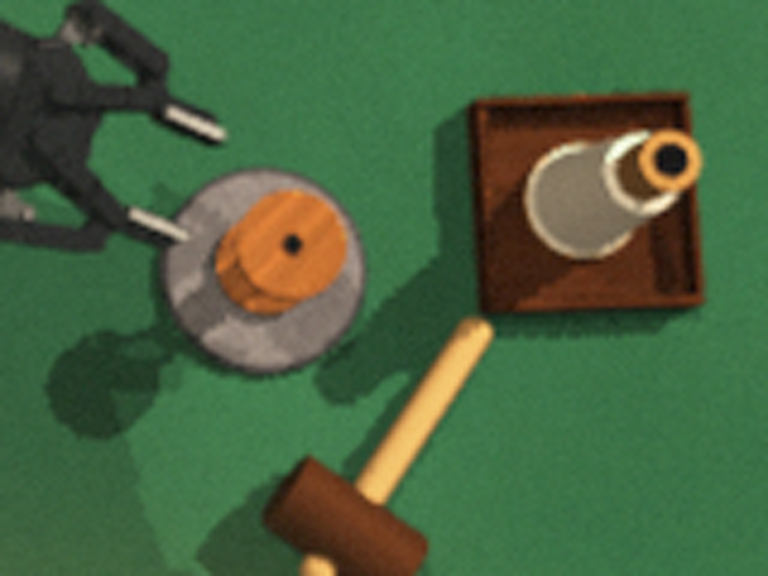

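View pics/s18.png

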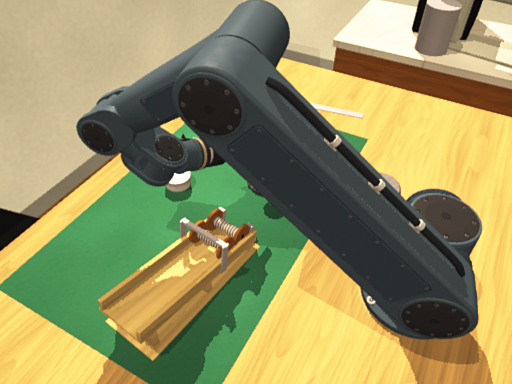

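View pics/w18.png

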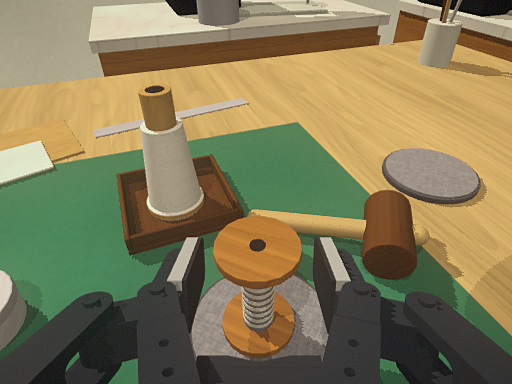

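View pics/t18.png

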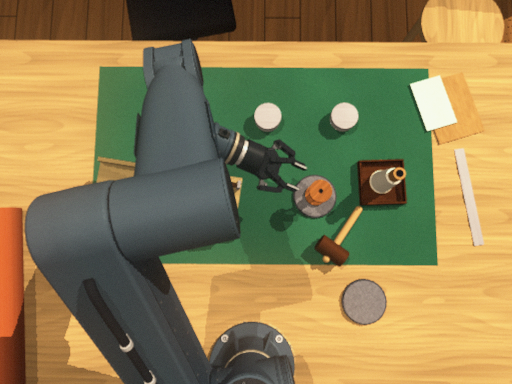

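All as asked: the spool stands centred on the plate at about (500,-188), against the plate centre (498,-187). The cone is upright in the tray, spools B and C are at the stops, and the tins and mallet are where they were. Handing in.

```bash
python3 -c "
from cell import job_done; print(job_done())"
```

```text
the job is handed in; nothing more can be done
None
```

The job is done and handed in at about 22 s of the 64 s allowed. I lifted the cone straight out of the chute and stood it upright in the square tray. I then took the first spool from the stops and stood it on end on the left of the two grey plates.

**Last checks:**
- **Spool:** it stands about 2 mm from the plate centre. I first measured it about 4 mm off and corrected that before lowering.
- **Cone:** it is upright in the tray, slightly off centre but well inside.
- **Other spools:** B and C lie at the stops, one against the other.
- **Bystanders:** the tins and mallet look unmoved in the top view. I checked this by eye and did not measure it.
- **Forces:** the highest wrist force I read was about 13 N, when the spool touched the plate. The gripper is clear of everything.

**Disagreements:**
- When gripping the cone, the fingertips reached a few mm farther forward than expected and lifted the arm 3 mm, with a push of about 7 N.
- The two camera estimates of the tray centre differed by about 5 mm.

No check failed.

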